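# Set the slope of a gravity rail and send a vial hanger down to the reader

## Task

Crank the handwheel on the lifting column until the carriage's pointer is level with the tip of the brass clip on the scale, which sets the slope of the gravity rail. Then hook the roller hanger with the sample vial over the upper half of the rail so that both rollers sit on it, and let go: it has to roll down by itself and come to rest against the stop, in front of the reader. Do not drop it, push it down the lower half or disturb the loose things lying about.

Things in the scene. Friction and masses are not known exactly. Their poses are not given: they have to be found in the camera images.
- handwheel (a joint): Turn of the steel handwheel (78 mm across, vertical axis) on top of the lifting column, rad; grows clockwise seen from above, 0 to 18.8. Clockwise raises the carriage and the rail's upper end: 16 mm of carriage travel a turn. It stays where it is left; about 1.5 N at the crank handle turns it.
- handle_mid (a point): Middle of the black upright crank handle on the handwheel: 15 mm thick, 43 mm tall, 34 mm off the wheel's axis. It spins freely on its pin, so a hand that holds it from above can go round without turning. The wheel's top face lies 24 mm below this point, the handle's end 21 mm above it. Nothing on the stand is taller, but see wheel_axis.
- wheel_axis (a point): Point on the handwheel's vertical axis, at the centre of the wheel (fixed). Axes as the stand: y points from the rail's lower end to its upper end, x to the far side, z up. A retort stand's round vessel, 0.31 m tall, stands 6 to 12 cm behind the axis (+x): fingers that hold the handle along y keep clear of it.
- pointer (a point): Tip of the small steel pointer on the carriage that rides up the screw, beside the white scale on the robot's side of the column. Rises and falls with the carriage; the scale has a line every 2 mm.
- mark (a point): Tip of the brass clip (12 mm high) clamped on the scale, pointing at the column. The pointer has to be level with it; it stands 22 to 37 mm above the pointer at the start.
- hanger_grip (a point): Middle of the hanger's black grip tab (12 mm thick along x, 30 mm along y, 48 mm tall), 168 mm above its foot; the plate below the tab is 24 mm under this point. The hanger, 192 mm tall, 0.2 to 0.35 kg, stands on its foot at the start. It is a C: foot 56 x 66 mm with a vial on it, upright plate on the -x side, rollers and tab over the foot's middle; open to +x.
- hanger_line (a point): Point on the hanger midway between the undersides of its two rollers, 105 mm over its foot and 63 mm under the middle of the tab: where the rail's top edge has to be. Rollers: 44 mm apart along y, groove 10 mm wide (about 1.7 mm play each side of the rail), flanges reaching 4 mm below this point. Throat below it: vial cap 45 mm under this point, upright plate 20 mm to the -x side, nothing on the +x side.
- rail_stop (a point): Middle of the rail's top edge at the rubber buffer of the stop, at the rail's lower end. y points up along the rail (it tilts with the rail, 5 to 7 degrees once set), x to the far side, z up. The rail is a steel bar 6 mm wide, 20 mm high, free from y = 0 to 0.31 m. The hanger's ends are 44 mm each side of its middle, so resting on the stop hanger_line is at y = 0.044 m. It goes on sideways, open side first, from the robot's side.
- hanger: The whole hanger; origin under the middle of its foot, z up, x to its open side, y along its rollers' track. The rollers turn with slight friction: it stays put on the level rail and rolls by itself at the slope that the clip sets, reaching the stop in 1 to 3 s.
- tweezers: steel tweezers lying on the table (114 mm), loose; leave alone
- spare_vial: spare glass vial with cap standing on the table (24 mm across, 54 mm tall; origin under its foot), loose; leave alone
- hex_key: hex key lying on the table (79 mm), loose; leave alone
- fitting: push-in tube fitting lying behind the rail's lower end (33 mm), loose; leave alone

How it is judged:
By the outcome, as a careful person would: the job done as asked, in the order asked, and still so for the second after the job is handed in, with the robot touching nothing.
It also fails if it takes over 64 s, if anything falls off the work surface, if the arm or the gripper's body presses on something with over 40 N, if the wrist force passes 120 N, or if a joint passes its speed limit or range.

## Robot

A 7-joint arm with a two-finger parallel gripper is mounted at the origin on a cart in front of the work surface, level with it; the furniture and walls round the work are solid. World frame = base frame: x ahead of the robot, y to its left, z up, the work surface at z = 0. Lengths are in m, angles in rad, forces in N, time in s.
With the tool pointing down it reaches from about 0.4 to 0.9 m from the base axis. Payload 5.5 kg.
Tool frame: the origin (TCP) lies midway between the tips of the shut fingers; the grasp point (between the pads) lies 19 mm behind it; z points along the fingers, y is the line along which they close (so a half turn about z gives the same grasp; the last joint's range is limited). The gripper opens to 92 mm and grips with 3 to 60 N. Pads are 19 mm wide; open, the fingers measure 130 mm over their backs; the gripper's body (75 mm by 190 mm) begins 47 mm behind the grasp point.
Start: joints at [1.556, 0.501, -0.427, 1.55, 0.221, 1.138, -0.21], TCP at [0.178, -0.625, 0.227] pointing down, gripper open.
Joint ranges: [-2.88, 2.88], [-0.31, 2.03], [-1.54, 1.56], [0.2, 2.42], [-1.41, 4.55], [0.19, 2.02], [-2.57, 2.57]. Speed limits (rad/s): [2.57, 2.57, 3.14, 3.14, 3.14, 3.14, 3.14].

## Interface

Orientations are given as a 3x3 rotation matrix whose columns are the frame's x, y, z axes.
In Python, from workcell import ctrl, viewer gives the robot as it stands. The module is installed in compiled form; this text tells all that it offers.
- The arm moves only by the tool arm_command, never from a script. Its argument "moves" is a list of rows, each a list of 6 numbers: the shift along the tool's x, y, z in units of 20 cm (1.0 is 20 cm), then the turn, a rotation vector about the tool's x, y, z in units of 30 degrees (1.0 is 30 degrees). A call has 1 to 20 rows; each row is the pose to reach, as a shift and turn from the pose commanded when the call began, along the tool's axes at that moment; what a row does not reach only later rows make up. A row lasts 1/10 s, in which the tool goes at most 50 mm and 8.59 degrees, less where a joint would pass 70% of its speed; a pose out of reach is approached as far as the arm can. A call with a number of a shift or a turn outside -1 to 1 is refused whole. A call with a gripper value outside its range is refused whole. "jaw" is the finger opening in mm, from 0 to 91.8, set as the call begins (left out, the last holds). The fingers move at their own pace and stop on an object; "force" is the grip in N (left out, the last holds). Time passes only in rows, so rows that repeat a pose let the fingers close. It gives the time, the measured TCP pose, the force, the opening and the grip force at its end, in the units of the state.
- ctrl.sense(): the state, without advancing time (a new reading comes with each control period).
- viewer.capture(name): name is "side" or "top" or "wrist"; returns (picture, depth): 384x512x3 uint8, blue, green, red; 384x512 float32, m along the optical axis (not along the pixel's ray), 0 where there is no reading.
- viewer.camera_params(name): a dict with "mtx" (3x3 intrinsics, pixels), "D" ([k1, k2, p1, p2, k3] as OpenCV has them; the pictures are not rectified), "cam_to_world" (4x4, takes a point from camera to world coordinates); the wrist camera has in their place "mount" (4x4, takes a point from camera to tool coordinates, whose origin is the TCP and whose axes are the flange's). Camera axes: x right, y down, z forward; pixel columns grow to the right and rows downward; lengths in m; the calibration is good to about 2 mm. A picture is of the moment at which its call begins: read the wrist's pose just before it. camera_params takes no time and is no camera call.
- ctrl.hand_in(): hands the job in; it is judged then, once.
The state is a dict: "time": time; "joint_pos": joint angles; "joint_vel": joint speeds; "joint_torque": joint torques, N m; "tcp_pos": TCP position; "orientation": TCP orientation; "contact_force": force on the tool from outside, world axes, zero at the start; "wrist_torque": the same for the moment, N m; "finger_gap": finger opening in m; "grip_force": force on a finger pad.
Only numpy, scipy, OpenCV 4.12 (cv2) and the standard library are available. Lean on these libraries where they do the work, as an engineer would, in place of code of your own. Each camera call takes 0.05 s, during which the arm holds its last target. There are 200 camera calls.

## Working session

There is one attempt and no reset: what is moved stays moved. The work goes in short steps, Python scripts to look and compute and a tool call to move; the robot and the scene stay as the last step left them, time stands still between calls to the robot, and variables do not carry over. Pictures are saved under pics/ and viewed, at most 10 in all, crops included, and the job is handed in when it is done.

Besides the shell and the picture viewer there is one more tool, called after "Call:" as name(argument=value, ...), one argument or row to a line, values as JSON. arm_command: Moves the arm, as the interface text tells. Its arguments: {"type":"object","properties":{"moves":{"type":"array"},"jaw":{"type":"number"},"force":{"type":"number"}},"required":["moves"]}

```bash
mkdir -p pics; cat > h.py <<'E'
import numpy as np, cv2
from workcell import ctrl, viewer
def cap(n, tag):
    s=ctrl.sense(); im,d=viewer.capture(n); p=viewer.camera_params(n)
    if 'mount' in p:
        T=np.eye(4);T[:3,:3]=s['orientation'];T[:3,3]=s['tcp_pos'];M=T@np.array(p['mount'])
    else: M=np.array(p['cam_to_world'])
    cv2.imwrite(f'pics/{tag}.png',im); np.savez(f'pics/{tag}.npz',im=im,d=d,M=M,K=np.array(p['mtx']),D=np.array(p['D'],float))
def load(tag): return np.load(f'pics/{tag}.npz')
def ray(f,uv):
    q=cv2.undistortPoints(np.array([[uv]],float),f['K'],f['D'])[0,0]
    v=np.array([q[0],q[1],1]); return f['M'][:3,3], f['M'][:3,:3]@v
def onz(f,uv,z): o,v=ray(f,uv); return o+v*(z-o[2])/v[2]
def dep(f,uv,r=1):
    u,w=map(int,uv); a=f['d'][w-r:w+r+1,u-r:u+r+1]; a=a[a>0]
    o,v=ray(f,uv); return o+v*np.median(a) if a.size else None
def tri(f,a,g,b):
    o1,v1=ray(f,a);o2,v2=ray(g,b)
    t=np.linalg.lstsq(np.c_[v1,-v2],o2-o1,rcond=None)[0]
    p,q=o1+t[0]*v1,o2+t[1]*v2; return (p+q)/2,np.linalg.norm(p-q)
def cloud(f):
    h,w=f['d'].shape; uv=np.stack(np.meshgrid(np.arange(w),np.arange(h)),-1).reshape(-1,1,2).astype(float)
    q=cv2.undistortPoints(uv,f['K'],f['D'])[:,0]; z=f['d'].reshape(-1,1)
    P=np.c_[q*z,z]@f['M'][:3,:3].T+f['M'][:3,3]; P[z[:,0]==0]=np.nan
    return P.reshape(h,w,3)
E
python3 - <<'E'
from h import *
np.set_printoptions(precision=4,suppress=True)
cap('side','s0');cap('top','t0')
for t in('s0','t0'):print(load(t)['M'],load(t)['K'],load(t)['D'])
print(ctrl.sense())
a=np.hstack([load('s0')['im'],load('t0')['im']])
E
```

```text
[[ 0.8691 -0.1989  0.4528  0.0292]
 [-0.4944 -0.3761  0.7837 -1.0665]
 [ 0.0145 -0.905  -0.4252  0.6191]
 [ 0.      0.      0.      1.    ]] [[454.5948   0.     263.5205]
 [  0.     454.5948 192.9404]
 [  0.       0.       1.    ]] [0.0257 0.     0.     0.     0.    ]
[[-0.017  -0.9873  0.1579  0.3087]
 [-0.9998  0.019   0.0112 -0.2905]
 [-0.014  -0.1577 -0.9874  1.1179]
 [ 0.      0.      0.      1.    ]] [[432.3427   0.     256.0099]
 [  0.     432.3427 189.6697]
 [  0.       0.       1.    ]] [-0.0412  0.      0.      0.      0.    ]
{'time': 0.1, 'joint_pos': array([ 1.5562,  0.5017, -0.4268,  1.5513,  0.2208,  1.1383, -0.2103]), 'joint_vel': array([ 0.001 , -0.0035,  0.0017, -0.002 ,  0.    , -0.0007,  0.0006]), 'joint_torque': array([ -0.0119, -56.7862,  -5.8388, -27.9911,  -0.0689,   0.0241,
         0.0001]), 'tcp_pos': array([ 0.178 , -0.6245,  0.2258]), 'orientation': array([[ 0.9617,  0.2742, -0.0004],
       [ 0.2742, -0.9617,  0.0017],
       [ 0.0001, -0.0017, -1.    ]]), 'contact_force': array([-0.8827, -0.6901, -0.7316]), 'wrist_torque': array([-0.0019,  0.0438, -0.0663]), 'grip_force': 0.0, 'finger_gap': 0.09170623934476799}
```

View pics/s0.png

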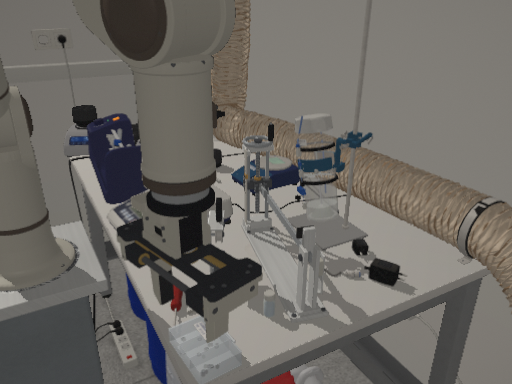

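View pics/t0.png

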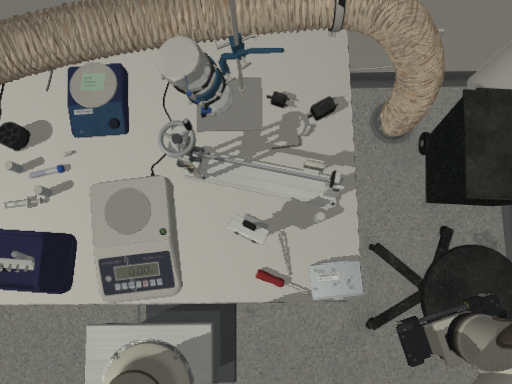

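The side view shows the wheel near (257,145), its black handle at (271,132), and the hanger behind the hand at about (220,210). The top view shows the wheel at (177,139), the handle at about (187,126), the hanger tab at (250,226), and the rail running from (195,152) to (338,185). Next I'll look at enlarged crops.

```bash
python3 - <<'E'
from h import *
s=load('s0')['im'][100:320,190:340];t=load('t0')['im'][110:260,150:350]
cv2.imwrite('pics/c_s.png',cv2.resize(s,None,fx=2.7,fy=2.7,interpolation=2))
cv2.imwrite('pics/c_t.png',cv2.resize(t,None,fx=4,fy=4,interpolation=2))
np.set_printoptions(precision=4,suppress=True)
T=load('t0');S=load('s0')
print('top pts',[ (p,dep(T,p)) for p in [(187,126),(177,139),(165,139),(250,226),(244,222),(258,230),(240,235),(336,178),(320,217)]])
print('side', [(p,dep(S,p)) for p in [(271,132),(271,126),(257,146),(243,146),(310,231),(219,208)]])
E
```

```text
top pts [((187, 126), array([ 0.573 , -0.1453,  0.2882])), ((177, 139), array([ 0.5554, -0.1195,  0.2575])), ((165, 139), array([ 0.6294, -0.0364,  0.0019])), ((250, 226), array([ 0.3783, -0.2658,  0.192 ])), ((244, 222), array([ 0.387 , -0.2531,  0.1932])), ((258, 230), array([ 0.3725, -0.2824,  0.1454])), ((240, 235), array([ 0.3699, -0.2346,  0.0025])), ((336, 178), array([ 0.4788, -0.4541,  0.1941])), ((320, 217), array([ 0.4076, -0.4349,  0.0545]))]
side [((271, 132), array([ 0.5771, -0.15  ,  0.2821])), ((271, 126), array([ 0.5765, -0.1503,  0.2974])), ((257, 146), array([ 0.5381, -0.1505,  0.2525])), ((243, 146), array([ 0.5219, -0.1077,  0.2418])), ((310, 231), array([ 0.4804, -0.4635,  0.1899])), ((219, 208), array([ 0.3772, -0.2767,  0.1791]))]
```

View pics/c_s.png

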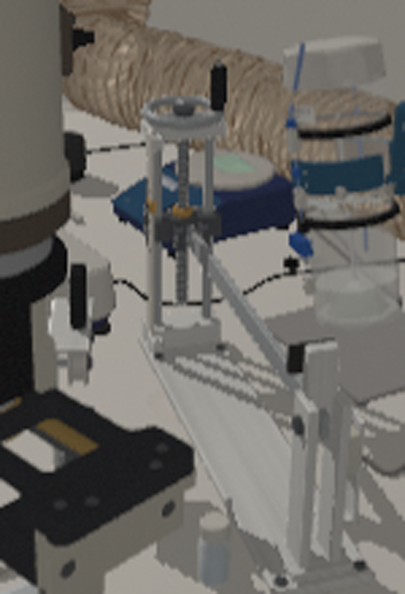

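View pics/c_t.png

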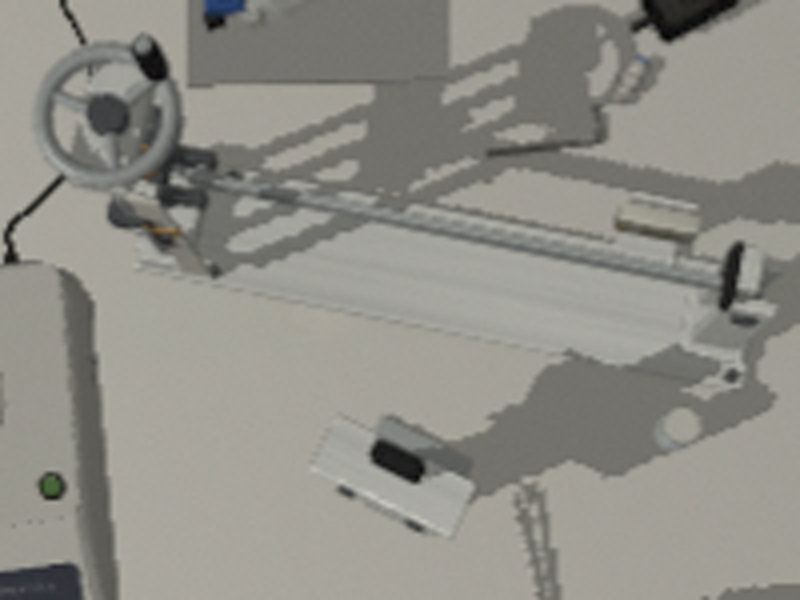

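```bash
python3 - <<'E'
from h import *
np.set_printoptions(precision=4,suppress=True)
T=load('t0');S=load('s0');P=cloud(T);im=T['im'].astype(int)
print('mount',np.array(viewer.camera_params('wrist')['mount']),viewer.camera_params('wrist')['mtx'][0])
C=lambda u,v:(150+u/4,110+v/4)
C2=lambda u,v:(190+u/2.7,100+v/2.7)
# tab
m=((im.max(2)<60)&(P[...,2]>.17)&(P[...,2]<.21)).astype(np.uint8); m[:, :235]=0;m[:,262:]=0;m[:210]=0;m[240:]=0
v,u=np.nonzero(m); r=cv2.minAreaRect(np.c_[u,v].astype(np.float32)); print(r,np.nanmedian(P[m>0],0))
b=cv2.boxPoints(r); w=np.array([onz(T,x,.192) for x in b]);print('tab',w, w.mean(0)); 
e=w-np.roll(w,1,0);k=np.argmax(np.linalg.norm(e,axis=1));print('yaw dir',np.degrees(np.arctan2(e[k,1],e[k,0])),np.linalg.norm(e,axis=1))
# wheel axis
m=(P[...,2]>.235)&(P[...,2]<.268); m[:110]=0;m[165:]=0;m[:,:150]=0;m[:,205:]=0
q=P[m];print('wheel z',np.percentile(q[:,2],[10,50,90]))
v,u=np.nonzero(m);(c,rad)=cv2.minEnclosingCircle(np.c_[u,v].astype(np.float32));zt=.258
print('wheel',onz(T,c,zt),rad)
print('hub',onz(T,C(108,114),.26),'handle top tri',tri(T,C(145,44),S,C2(219,66)), onz(T,C(145,44),.302))
# rail: pixels along centre
for a in [(215,181),(300,200),(400,220),(500,240),(600,258),(690,275)]: print('rail',dep(T,C(*a)),end='')
print()
print('clip',tri(T,C(160,230),S,C2(150,207)),dep(T,C(160,230)),dep(S,C2(150,207)))
E
```

```text
mount [[ 0.0002 -0.9668 -0.2555  0.0682]
 [ 1.     -0.0001  0.0011  0.0007]
 [-0.0011 -0.2555  0.9668 -0.1572]
 [ 0.      0.      0.      1.    ]] [280.2817   0.     258.8022]
((249.20005798339844, 224.6000213623047), (13.416406631469727, 5.366563320159912), 26.56505012512207) [ 0.3808 -0.2637  0.1925]
tab [[ 0.3829 -0.2487  0.192 ]
 [ 0.3931 -0.254   0.192 ]
 [ 0.3798 -0.2795  0.192 ]
 [ 0.3696 -0.2742  0.192 ]] [ 0.3814 -0.2641  0.192 ]
yaw dir -117.58590084239111 [0.0288 0.0115 0.0288 0.0115]
wheel z [0.2419 0.2544 0.2582]
wheel [ 0.5493 -0.1236  0.258 ] 22.213871002197266
hub [ 0.5557 -0.12    0.26  ] handle top tri (array([ 0.5796, -0.1457,  0.2996]), np.float64(0.00015098713100308603)) [ 0.5789 -0.1461  0.302 ]
rail [ 0.5469 -0.1601  0.1469]rail [ 0.536  -0.2087  0.1408]rail [ 0.5224 -0.2666  0.1436]rail [ 0.5095 -0.3238  0.1438]rail [ 0.4973 -0.3806  0.1462]rail [ 0.4864 -0.4316  0.1467]
clip (array([ 0.5147, -0.1326,  0.1693]), np.float64(0.0020362206338701587)) [ 0.5114 -0.134   0.1802] [ 0.5111 -0.1417  0.1736]
```

```bash
cat >> h.py <<'E'
from scipy.spatial.transform import Rotation as Ro
def Rt(yaw,tilt=0):
    "tool x at world angle yaw (deg), pointing down, then turned tilt deg about tool y (+ tips z towards -x_tool... sign: z moves to +x for +)"
    a=np.radians(yaw);x=np.array([np.cos(a),np.sin(a),0]);z=np.array([0,0,-1.]);R=np.c_[x,np.cross(z,x),z]
    return R@Ro.from_euler('y',tilt,degrees=True).as_matrix()
def go(p,R,wp=1):
    "print the move from here, split in steps each within units; relative to current tool axes"
    s=ctrl.sense();R0=s['orientation'];p0=s['tcp_pos']
    d=R0.T@(np.array(p)-p0)/.2;r=Ro.from_matrix(R0.T@R).as_rotvec()/np.radians(30)
    m=max(1,abs(d).max(),abs(r).max());n=int(np.ceil(max(np.linalg.norm(d)*.2/.05,np.linalg.norm(r)*30/8.59)))
    print('full',d.round(3),r.round(3),'rows',n,'| frac',round(1/m,3),'->',(d/m).round(3),(r/m).round(3))
E
python3 - <<'E'
from h import *
R=Rt(-85,-35);print(R.round(3));go([.49,-.242,.30],R)
s=ctrl.sense();go([.35,-.45,.30],Rt(-35))
E
```

```text
[[ 0.071 -0.996 -0.05 ]
 [-0.816 -0.087  0.571]
 [-0.574  0.    -0.819]]
full [ 2.025 -1.412 -0.368] [ 1.021 -0.842  3.247] rows 13 | frac 0.308 -> [ 0.623 -0.435 -0.113] [ 0.314 -0.259  1.   ]
full [ 1.066 -0.604 -0.37 ] [-3.000e-03  1.000e-03  1.697e+00] rows 6 | frac 0.589 -> [ 0.628 -0.356 -0.218] [-0.002  0.001  1.   ]
```

Call:
arm_command(
  moves=[
    [0.32,-0.2,-0.2,0,0,0.5],
    [0.65,-0.4,-0.4,0,0,1],
    [0.65,-0.4,-0.4,0,0,1],
    [0.65,-0.4,-0.4,0,0,1],
    [0.65,-0.4,-0.4,0,0,1],
  ],
  jaw=60,
)

```text
time: 0.6
tcp_pos: [0.2859, -0.5099, 0.3091]
orientation: [[0.971, -0.238, 0.003], [-0.238, -0.971, -0.002], [0.003, 0.002, -1.0]]
contact_force: [0.5, -0.6, 0.5]
finger_gap: 0.0609
grip_force: 0.0
```

```bash
python3 - <<'E'
from h import *
s=ctrl.sense();print(s['joint_pos'].round(2));go([.49,-.242,.30],Rt(-85,-35))
E
```

```text
[ 1.34  0.31 -0.4   1.62  0.12  1.23 -0.9 ]
full [ 0.672 -1.544  0.045] [ 0.723 -1.018  2.297] rows 10 | frac 0.435 -> [ 0.293 -0.672  0.02 ] [ 0.315 -0.443  1.   ]
```

Call:
arm_command(
  moves=[
    [0.17,-0.71,-0.08,0,0,-1],
    [0.17,-0.71,-0.08,0,0,-1],
    [0.17,-0.71,-0.08,0,0,-1],
    [0.17,-0.71,-0.08,0,0,-1],
  ],
)

```text
time: 1.0
tcp_pos: [0.3525, -0.3772, 0.3231]
orientation: [[0.957, 0.289, 0.001], [0.289, -0.957, 0.001], [0.002, -0.001, -1.0]]
contact_force: [-0.1, -0.1, 0.6]
finger_gap: 0.0601
grip_force: 0.0
```

Call:
arm_command(
  moves=[
    [0.5,-0.53,-0.08,0,0,-1],
    [0.5,-0.53,-0.08,0,0,-1],
    [0.5,-0.53,-0.08,0,0,-1],
    [0.5,-0.53,-0.08,0,0,-1],
  ],
)

```text
time: 1.4
tcp_pos: [0.419, -0.2478, 0.3393]
orientation: [[0.684, 0.729, 0.002], [0.729, -0.684, 0.001], [0.002, 0.001, -1.0]]
contact_force: [1.1, 0.7, 1.5]
finger_gap: 0.0602
grip_force: 0.0
```

Call:
arm_command(
  moves=[
    [0,0,0,0,0,-1],
    [0,0,0,0,0,-1],
    [0,0,0,0,0,-1],
    [0,0,0,0,0,-1],
  ],
)

```text
time: 1.8
tcp_pos: [0.4149, -0.2549, 0.3378]
orientation: [[0.239, 0.971, -0.001], [0.971, -0.239, 0.001], [0.0, -0.001, -1.0]]
contact_force: [0.7, -0.1, 0.3]
finger_gap: 0.0601
grip_force: 0.0
```

Call:
arm_command(
  moves=[
    [0,0,0,0,0,-1],
    [0,0,0,0,0,-1],
    [0,0,0,0,0,-1],
    [0,0,0,0,0,-1],
  ],
)

```text
time: 2.2
tcp_pos: [0.4149, -0.2549, 0.3378]
orientation: [[-0.279, 0.96, -0.001], [0.96, 0.279, 0.001], [0.001, -0.001, -1.0]]
contact_force: [0.3, 0.1, -0.3]
finger_gap: 0.0601
grip_force: 0.0
```

Call:
arm_command(
  moves=[
    [0,0,0,0,0,-1],
    [0,0,0,0,0,-1],
    [0,0,0,0,0,-1],
    [0,0,0,0,0,-1],
  ],
)

```text
time: 2.6
tcp_pos: [0.4149, -0.255, 0.3378]
orientation: [[-0.721, 0.692, -0.001], [0.692, 0.721, 0.001], [0.001, -0.0, -1.0]]
contact_force: [-0.1, -0.4, 0.6]
finger_gap: 0.0601
grip_force: 0.0
```

Call:
arm_command(
  moves=[
    [0,0,0,0,0,-1],
    [0,0,0,0,0,-1],
    [0,0,0,0,0,-1],
    [0,0,0,0,0,-1],
  ],
)

```text
time: 3.0
tcp_pos: [0.415, -0.2549, 0.3379]
orientation: [[-0.971, 0.239, -0.001], [0.239, 0.971, 0.001], [0.001, 0.001, -1.0]]
contact_force: [0.1, -0.5, 0.7]
finger_gap: 0.0601
grip_force: 0.0
```

```bash
python3 - <<'E'
from h import *
s=ctrl.sense();print(s['time'],s['joint_pos'].round(2));go([.42,-.18,.29],Rt(195,-30));go([.42,-.18,.32],Rt(167.5,-30))
E
```

```text
3.0 [ 1.33  0.15 -0.92  1.79  0.13  1.26  1.71]
full [0.065 0.37  0.24 ] [-0.25  -0.981 -0.939] rows 5 | frac 1.0 -> [0.065 0.37  0.24 ] [-0.25  -0.981 -0.939]
full [0.065 0.37  0.09 ] [-0.01  -1.002 -0.043] rows 4 | frac 0.998 -> [0.065 0.369 0.089] [-0.01  -1.    -0.043]
```

Call:
arm_command(
  moves=[
    [0.06,0.3,0.1,-0.25,-0.98,-0.94],
    [0.06,0.3,0.1,-0.25,-0.98,-0.94],
    [0.06,0.3,0.1,-0.25,-0.98,-0.94],
    [0.06,0.3,0.1,-0.25,-0.98,-0.94],
    [0.06,0.3,0.1,-0.25,-0.98,-0.94],
    [0.06,0.3,0.1,-0.25,-0.98,-0.94],
    [0.06,0.3,0.1,-0.25,-0.98,-0.94],
  ],
)

```text
time: 3.7
tcp_pos: [0.4147, -0.1988, 0.3293]
orientation: [[-0.904, -0.151, 0.4], [-0.144, 0.988, 0.048], [-0.403, -0.014, -0.915]]
contact_force: [-0.7, -0.3, 0.8]
finger_gap: 0.0601
grip_force: 0.0
```

```bash
python3 - <<'E'
from h import *
s=ctrl.sense();print(s['time'],s['joint_pos'].round(2))
cap('wrist','w1')
E
```

```text
3.7 [ 0.74 -0.18 -0.12  2.14 -0.38  0.89  2.54]
```

View pics/w1.png

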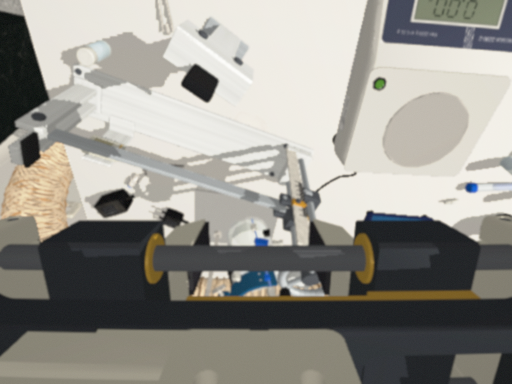

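The wrist view shows the brass clip at about (298,203), just above the gripper's silhouette, the hanger tab at (200,83), and the rail from (60,135) to (285,203). I'll move closer for the height reading.

```bash
python3 - <<'E'
from h import *
np.set_printoptions(precision=4,suppress=True)
f=load('w1');im=f['im'];P=cloud(f)
hsv=cv2.cvtColor(im,cv2.COLOR_BGR2HSV)
m=cv2.inRange(hsv,(8,110,90),(30,255,255));m[:185]=0;m[222:]=0;m[:,:270]=0;m[:,330:]=0
v,u=np.nonzero(m);print(np.c_[u,v][:30].tolist());print(np.nanmedian(P[m>0],0),P[m>0][:12])
t=np.nanmedian(P[m>0],0)
s=ctrl.sense();R=s['orientation'];M=f['M'];c=M[:3,:3]
# want clip at pixel (258,165) at depth .2
q=c@np.array([0,(165-192)/280*.2,.2]);cam=t-q;print('tcp', cam-(M[:3,3]-s['tcp_pos']));go(cam-(M[:3,3]-s['tcp_pos']),R)
E
```

```text
[[293, 199], [294, 199], [292, 200], [293, 200], [294, 200], [295, 200], [292, 201], [293, 201], [294, 201], [295, 201], [301, 201], [302, 201], [303, 201], [292, 202], [293, 202], [294, 202], [295, 202], [296, 202], [300, 202], [301, 202], [302, 202], [303, 202], [304, 202], [292, 203], [293, 203], [294, 203], [295, 203], [296, 203], [297, 203], [298, 203]]
[ 0.5132 -0.1339  0.1737] [[ 0.5102 -0.1433  0.1694]
 [ 0.5107 -0.1418  0.1686]
 [ 0.5114 -0.1444  0.1702]
 [ 0.5109 -0.1432  0.1706]
 [ 0.5116 -0.1416  0.1694]
 [ 0.5107 -0.1406  0.1703]
 [ 0.5119 -0.1444  0.1716]
 [ 0.5111 -0.1433  0.1723]
 [ 0.5112 -0.142   0.172 ]
 [ 0.5106 -0.1408  0.1724]
 [ 0.5143 -0.1314  0.1663]
 [ 0.5155 -0.1296  0.1646]]
tcp [ 0.5299 -0.1288  0.2262]
full [-0.36   0.26   0.721] [0. 0. 0.] rows 4 | frac 1.0 -> [-0.36   0.26   0.721] [0. 0. 0.]
```

```bash
python3 - <<'E'
from h import *
go([.46,-.14,.245],ctrl.sense()['orientation'])
E
```

```text
full [-0.074  0.257  0.491] [0. 0. 0.] rows 3 | frac 1.0 -> [-0.074  0.257  0.491] [0. 0. 0.]
```

Call:
arm_command(
  moves=[
    [-0.04,0.13,0.25,0,0,0],
    [-0.07,0.26,0.49,0,0,0],
    [-0.07,0.26,0.49,0,0,0],
    [-0.07,0.26,0.49,0,0,0],
    [-0.07,0.26,0.49,0,0,0],
  ],
)

```text
time: 4.25
tcp_pos: [0.4596, -0.14, 0.2452]
orientation: [[-0.904, -0.152, 0.4], [-0.145, 0.988, 0.049], [-0.403, -0.014, -0.915]]
contact_force: [-0.2, 0.2, 0.8]
finger_gap: 0.06
grip_force: 0.0
```

```bash
python3 - <<'E'
from h import *
cap('wrist','w2')
im=load('w2')['im'][150:260,190:340]
cv2.imwrite('pics/c_w2.png',cv2.resize(im,None,fx=5.3,fy=5.3,interpolation=2))
E
```

```text
(no output)
```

View pics/c_w2.png

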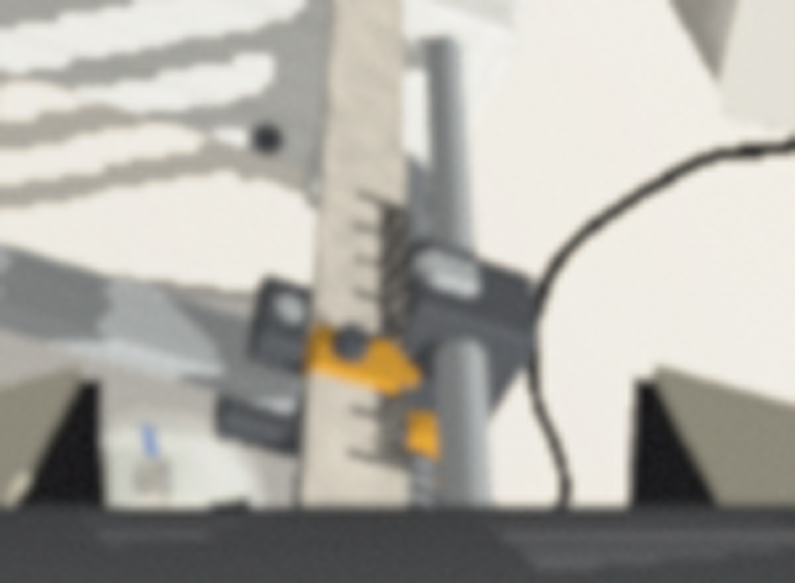

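The crop is upside down. The clip tip is at crop (424,375), which is pixel (270,221). The scale strip is around crop x 320-400, and the carriage block is at crop (470,290). The pointer should lie near crop (400,210-290), so I'll use depth to identify it.

```bash
python3 - <<'E'
from h import *
np.set_printoptions(precision=4,suppress=True,linewidth=220)
f=load('w2');P=cloud(f);im=f['im']
for v in range(184,228,2):
    print(v,' '.join('%3d,%3d,%3d:%3d'%(tuple((P[v,u]*1000-[0,0,0]).round().astype(int))+(int(im[v,u].mean()),)) if P[v,u,0]==P[v,u,0] else '---' for u in range(255,282,3)))
print(dep(f,(269,220)),P[216:226,264:273,2].round(3))
E
```

```text
184 513,-139,121:194 514,-135,119:193 515,-132,116:198 516,-128,115:195 554,-118, 62:137 --- 528,-116, 96:122 528,-112, 95:160 597,-91, -1:224
186 514,-138,124:196 515,-135,122:162 516,-132,119:180 515,-128,119:194 554,-118, 67:135 557,-114, 62:123 530,-115, 98:123 528,-112, 99:158 601,-90,  0:222
188 514,-138,127:200 514,-135,126:190 514,-132,125:140 516,-128,122:141 554,-118, 71:127 557,-114, 66:119 529,-116,102:122 529,-112,102:158 604,-89,  0:218
190 513,-138,131:195 514,-135,129:195 514,-132,128:155 514,-129,128: 85 554,-118, 75:111 557,-114, 71:126 529,-116,106:123 528,-112,106:154 609,-88, -1:216
192 513,-138,135:186 513,-135,134:159 515,-132,131:135 516,-128,129: 89 553,-118, 81:107 555,-114, 77:131 529,-116,110:121 528,-112,110:154 613,-87, -1:213
194 513,-138,138:187 514,-135,136:183 515,-132,134:135 515,-129,134: 82 554,-118, 83:103 556,-114, 80:114 530,-116,113:119 528,-113,114:151 531,-108,110:207
196 513,-138,141:193 514,-135,139:194 515,-132,138:153 515,-129,137: 82 523,-124,127: 80 521,-121,128: 93 529,-116,117:110 528,-113,118:131 530,-109,115:190
198 514,-138,144:19
[... 2193 characters left out ...]
3 515,-128,180:103 547,-120,147: 99 547,-117,147: 98 531,-117,163:117 529,-114,164:128 529,-111,164:169
[ 0.5376 -0.1194  0.1477] [[0.168 0.166 0.165 0.148 0.147 0.147 0.148 0.147 0.148]
 [0.17  0.168 0.167 0.147 0.147 0.146 0.147 0.148 0.149]
 [0.17  0.171 0.169 0.147 0.147 0.147 0.147 0.148 0.151]
 [0.172 0.17  0.17  0.171 0.148 0.147 0.148 0.147 0.152]
 [0.174 0.173 0.173 0.172 0.172 0.147 0.147 0.147 0.154]
 [0.174 0.174 0.174 0.173 0.173 0.148 0.148 0.147 0.154]
 [0.175 0.175 0.174 0.173   nan 0.147 0.148 0.148 0.155]
 [0.177 0.175 0.176 0.147 0.147 0.148 0.147 0.148 0.157]
 [0.177 0.177 0.177 0.148 0.147 0.148 0.146 0.148 0.159]
 [0.18  0.18  0.177 0.147 0.147 0.148 0.148 0.147 0.16 ]]
```

```bash
python3 - <<'E'
from h import *
np.set_printoptions(precision=4,suppress=True)
T=load('t0');S=load('s0')
C=lambda u,v:(150+u/4,110+v/4)
C2=lambda u,v:(190+u/2.7,100+v/2.7)
print('hub',tri(T,C(108,108),S,C2(184,105)))
go([.49,-.14,.36],Rt(167.5))
E
```

```text
hub (array([ 0.559 , -0.1194,  0.2583]), np.float64(0.0009305447442091854))
full [-0.367 -0.028 -0.461] [0.119 0.79  0.701] rows 4 | frac 1.0 -> [-0.367 -0.028 -0.461] [0.119 0.79  0.701]
```

Call:
arm_command(
  moves=[
    [-0.2,-0.02,-0.35,0,0.2,0.2],
    [-0.37,-0.03,-0.46,0.12,0.79,0.7],
    [-0.37,-0.03,-0.46,0.12,0.79,0.7],
    [-0.37,-0.03,-0.46,0.12,0.79,0.7],
    [-0.37,-0.03,-0.46,0.12,0.79,0.7],
    [-0.37,-0.03,-0.46,0.12,0.79,0.7],
    [-0.37,-0.03,-0.46,0.12,0.79,0.7],
  ],
  jaw=45,
)

```text
time: 5.0
tcp_pos: [0.4905, -0.1397, 0.3597]
orientation: [[-0.977, 0.215, 0.0], [0.215, 0.977, -0.0], [-0.0, -0.0, -1.0]]
contact_force: [0.1, -0.2, -0.3]
finger_gap: 0.0451
grip_force: 0.0
```

```bash
python3 - <<'E'
from h import *
print(ctrl.sense()['joint_pos'].round(2),ctrl.sense()['tcp_pos'])
go([.5796,-.1457,.36],Rt(167.5));go([.5796,-.1457,.266],Rt(167.5))
E
```

```text
[ 0.58  0.13 -0.39  1.72  0.05  1.3   1.53] [ 0.49045549 -0.13974719  0.35969461]
full [-0.442  0.067 -0.001] [-0.     0.001  0.003] rows 2 | frac 1.0 -> [-0.442  0.067 -0.001] [-0.     0.001  0.003]
full [-0.442  0.067  0.469] [-0.     0.001  0.003] rows 3 | frac 1.0 -> [-0.442  0.067  0.469] [-0.     0.001  0.003]
```

Call:
arm_command(
  moves=[
    [-0.22,0.03,0,0,0,0],
    [-0.44,0.07,0,0,0,0],
    [-0.44,0.07,0,0,0,0],
    [-0.44,0.07,0.15,0,0,0],
    [-0.44,0.07,0.3,0,0,0],
    [-0.44,0.07,0.47,0,0,0],
    [-0.44,0.07,0.47,0,0,0],
    [-0.44,0.07,0.47,0,0,0],
  ],
)

```text
time: 5.8
tcp_pos: [0.5789, -0.1444, 0.2662]
orientation: [[-0.977, 0.215, -0.001], [0.215, 0.977, -0.0], [0.001, -0.0, -1.0]]
contact_force: [0.6, 0.1, 0.8]
finger_gap: 0.0453
grip_force: 0.0
```

Call:
arm_command(
  moves=[
    [0,0,0,0,0,0],
    [0,0,0,0,0,0],
    [0,0,0,0,0,0],
    [0,0,0,0,0,0],
    [0,0,0,0,0,0],
  ],
  jaw=10,
  force=12,
)

```text
time: 6.3
tcp_pos: [0.5801, -0.1438, 0.2661]
orientation: [[-0.977, 0.214, 0.001], [0.214, 0.977, -0.0], [-0.001, -0.0, -1.0]]
contact_force: [-0.2, -0.4, 2.5]
finger_gap: 0.0144
grip_force: 12.0
```

```bash
cat >> h.py <<'E'
def circ(a,total,n,hold=2,r=.034):
    "tool-frame rows for turning the handle clockwise by total deg about a"
    s=ctrl.sense();R=s['orientation'];d=R.T@(s['tcp_pos']-np.r_[a,s['tcp_pos'][2]]);rx,ry=d[:2]/np.linalg.norm(d[:2])*r/.2
    k=[]
    for i in range(1,n+1):
        t=np.radians(total*i/n);c,q=np.cos(t),np.sin(t);k.append([round(c*rx-q*ry-rx,3),round(q*rx+c*ry-ry,3),0,0,0,0])
    print('r',np.linalg.norm(d[:2]),k+[k[-1]]*hold)
E
python3 - <<'E'
from h import *
circ([.557,-.1195],180,18)
E
```

```text
r 0.03352509958434955 [[np.float64(0.019), np.float64(-0.023), 0, 0, 0, 0], [np.float64(0.041), np.float64(-0.042), 0, 0, 0, 0], [np.float64(0.066), np.float64(-0.058), 0, 0, 0, 0], [np.float64(0.094), np.float64(-0.068), 0, 0, 0, 0], [np.float64(0.123), np.float64(-0.074), 0, 0, 0, 0], [np.float64(0.153), np.float64(-0.074), 0, 0, 0, 0], [np.float64(0.182), np.float64(-0.07), 0, 0, 0, 0], [np.float64(0.21), np.float64(-0.06), 0, 0, 0, 0], [np.float64(0.236), np.float64(-0.046), 0, 0, 0, 0], [np.float64(0.259), np.float64(-0.027), 0, 0, 0, 0], [np.float64(0.278), np.float64(-0.005), 0, 0, 0, 0], [np.float64(0.294), np.float64(0.021), 0, 0, 0, 0], [np.float64(0.304), np.float64(0.048), 0, 0, 0, 0], [np.float64(0.31), np.float64(0.078), 0, 0, 0, 0], [np.float64(0.31), np.float64(0.107), 0, 0, 0, 0], [np.float64(0.306), np.float64(0.136), 0, 0, 0, 0], [np.float64(0.296), np.float64(0.164), 0, 0, 0, 0], [np.float64(0.282), np.float64(0.19), 0, 0, 0, 0], [np.float64(0.282), np.float64(0.19), 0, 0, 0, 0], [np.float64(0.282), np.float64(0.19), 0, 0, 0, 0]]
```

Call:
arm_command(
  moves=[
    [0.019,-0.023,0,0,0,0],
    [0.041,-0.042,0,0,0,0],
    [0.066,-0.058,0,0,0,0],
    [0.094,-0.068,0,0,0,0],
    [0.123,-0.074,0,0,0,0],
    [0.153,-0.074,0,0,0,0],
    [0.182,-0.07,0,0,0,0],
    [0.21,-0.06,0,0,0,0],
    [0.236,-0.046,0,0,0,0],
    [0.236,-0.046,0,0,0,0],
    [0.236,-0.046,0,0,0,0],
  ],
)

```text
time: 7.4
tcp_pos: [0.5332, -0.1401, 0.266]
orientation: [[-0.977, 0.212, 0.003], [0.212, 0.977, 0.002], [-0.003, 0.003, -1.0]]
contact_force: [5.3, 6.2, 1.7]
finger_gap: 0.0145
grip_force: 12.0
```

```bash
python3 - <<'E'
from h import *
s=ctrl.sense();a=np.array([.557,-.1195]);d=s['tcp_pos'][:2]-a
print(s['tcp_pos'],np.linalg.norm(d),np.degrees(np.arctan2(d[1],d[0])),s['contact_force'])
cap('top','t1')
E
```

```text
[ 0.53318987 -0.14008731  0.2660164 ] 0.031476334290733744 -139.15182627952373 [5.3224248  6.2018422  1.68930078]
```

```bash
cat >> h.py <<'E'
def circ(a,total,n,p0,hold=2,r=.034):
    "rows from commanded p0 (xy) to the circle about a, clockwise by total deg from p0's angle"
    X=np.array([-.9763,.2164]);Y=np.array([.2164,.9763]);d=np.array(p0)-a;t0=np.arctan2(d[1],d[0]);k=[]
    for i in range(1,n+1):
        t=t0-np.radians(total*i/n);e=(np.array(a)+r*np.array([np.cos(t),np.sin(t)])-p0)/.2;k.append([float(round(e@X,3)),float(round(e@Y,3)),0,0,0,0])
    print(k+[k[-1]]*hold); print('end cmd',np.array(p0)+.2*(k[-1][0]*X+k[-1][1]*Y))
E
python3 - <<'E'
from h import *
circ([.5586,-.1175],270,18,[.532,-.1426])
E
```

```text
[[0.026, 0.04, 0, 0, 0, 0], [0.05, 0.077, 0, 0, 0, 0], [0.064, 0.119, 0, 0, 0, 0], [0.067, 0.164, 0, 0, 0, 0], [0.058, 0.207, 0, 0, 0, 0], [0.038, 0.247, 0, 0, 0, 0], [0.008, 0.28, 0, 0, 0, 0], [-0.029, 0.304, 0, 0, 0, 0], [-0.071, 0.318, 0, 0, 0, 0], [-0.115, 0.321, 0, 0, 0, 0], [-0.158, 0.312, 0, 0, 0, 0], [-0.198, 0.292, 0, 0, 0, 0], [-0.231, 0.262, 0, 0, 0, 0], [-0.256, 0.225, 0, 0, 0, 0], [-0.27, 0.183, 0, 0, 0, 0], [-0.272, 0.139, 0, 0, 0, 0], [-0.263, 0.096, 0, 0, 0, 0], [-0.243, 0.056, 0, 0, 0, 0], [-0.243, 0.056, 0, 0, 0, 0], [-0.243, 0.056, 0, 0, 0, 0]]
end cmd [ 0.58187186 -0.14218248]
```

Stopping at half of this turn first, to check the axis on the far side.

Call:
arm_command(
  moves=[
    [0.026,0.04,0,0,0,0],
    [0.05,0.077,0,0,0,0],
    [0.064,0.119,0,0,0,0],
    [0.067,0.164,0,0,0,0],
    [0.058,0.207,0,0,0,0],
    [0.038,0.247,0,0,0,0],
    [0.008,0.28,0,0,0,0],
    [-0.029,0.304,0,0,0,0],
    [-0.071,0.318,0,0,0,0],
    [-0.115,0.321,0,0,0,0],
    [-0.115,0.321,0,0,0,0],
    [-0.115,0.321,0,0,0,0],
  ],
)

```text
time: 8.65
tcp_pos: [0.5678, -0.0845, 0.2659]
orientation: [[-0.977, 0.214, -0.001], [0.214, 0.977, -0.0], [0.001, -0.001, -1.0]]
contact_force: [1.8, -1.7, 9.1]
finger_gap: 0.0141
grip_force: 12.0
```

```bash
python3 - <<'E'
from h import *
X=np.array([-.9763,.2164]);Y=np.array([.2164,.9763])
p0=np.array([.532,-.1426])+.2*(-.115*X+.321*Y)
s=ctrl.sense();d=s['tcp_pos'][:2]-[.5586,-.1175];print(s['tcp_pos'],'cmd',p0,np.linalg.norm(d),np.degrees(np.arctan2(d[1],d[0])),s['contact_force'])
E
```

```text
[ 0.56783052 -0.08452285  0.2659165 ] cmd [ 0.56834778 -0.08489874] 0.03424463476849033 74.36271983159581 [ 1.76446896 -1.70108929  9.14623518]
```

```bash
python3 - <<'E'
from h import *
circ([.5586,-.1175],270,18,[.5683,-.0849],hold=1)
circ([.5586,-.1175],215,15,np.array([.5586,-.1175])+.034*np.array([np.cos(np.radians(74.4-270)),np.sin(np.radians(74.4-270))]))
E
```

```text
[[-0.043, -0.009, 0, 0, 0, 0], [-0.083, -0.029, 0, 0, 0, 0], [-0.116, -0.058, 0, 0, 0, 0], [-0.141, -0.095, 0, 0, 0, 0], [-0.155, -0.137, 0, 0, 0, 0], [-0.157, -0.182, 0, 0, 0, 0], [-0.149, -0.225, 0, 0, 0, 0], [-0.129, -0.265, 0, 0, 0, 0], [-0.099, -0.298, 0, 0, 0, 0], [-0.062, -0.323, 0, 0, 0, 0], [-0.02, -0.337, 0, 0, 0, 0], [0.024, -0.339, 0, 0, 0, 0], [0.068, -0.33, 0, 0, 0, 0], [0.107, -0.31, 0, 0, 0, 0], [0.141, -0.281, 0, 0, 0, 0], [0.165, -0.244, 0, 0, 0, 0], [0.179, -0.202, 0, 0, 0, 0], [0.182, -0.158, 0, 0, 0, 0], [0.182, -0.158, 0, 0, 0, 0]]
end cmd [ 0.52592444 -0.10787412]
[[-0.008, 0.042, 0, 0, 0, 0], [-0.025, 0.08, 0, 0, 0, 0], [-0.052, 0.113, 0, 0, 0, 0], [-0.086, 0.139, 0, 0, 0, 0], [-0.125, 0.155, 0, 0, 0, 0], [-0.167, 0.161, 0, 0, 0, 0], [-0.209, 0.156, 0, 0, 0, 0], [-0.249, 0.141, 0, 0, 0, 0], [-0.284, 0.117, 0, 0, 0, 0], [-0.311, 0.085, 0, 0, 0, 0], [-0.33, 0.047, 0, 0, 0, 0], [-0.339, 0.005, 0, 0, 0, 0], [-0.337, -0.037, 0, 0, 0, 0], [-0.325, -0.078, 0, 0, 0, 0], [-0.304, -0.114, 0, 0, 0, 0], [-0.304, -0.114, 0, 0, 0, 0], [-0.304, -0.114, 0, 0, 0, 0]]
end cmd [ 0.58027759 -0.14377349]
```

Call:
arm_command(
  moves=[
    [-0.043,-0.009,0,0,0,0],
    [-0.083,-0.029,0,0,0,0],
    [-0.116,-0.058,0,0,0,0],
    [-0.141,-0.095,0,0,0,0],
    [-0.155,-0.137,0,0,0,0],
    [-0.157,-0.182,0,0,0,0],
    [-0.149,-0.225,0,0,0,0],
    [-0.129,-0.265,0,0,0,0],
    [-0.099,-0.298,0,0,0,0],
    [-0.062,-0.323,0,0,0,0],
    [-0.02,-0.337,0,0,0,0],
    [0.024,-0.339,0,0,0,0],
    [0.068,-0.33,0,0,0,0],
    [0.107,-0.31,0,0,0,0],
    [0.141,-0.281,0,0,0,0],
    [0.165,-0.244,0,0,0,0],
    [0.179,-0.202,0,0,0,0],
    [0.182,-0.158,0,0,0,0],
    [0.182,-0.158,0,0,0,0],
  ],
)

```text
time: 10.55
tcp_pos: [0.5265, -0.1063, 0.2659]
orientation: [[-0.977, 0.212, 0.001], [0.212, 0.977, 0.0], [-0.001, 0.0, -1.0]]
contact_force: [4.0, 0.6, 6.1]
finger_gap: 0.0142
grip_force: 12.0
```

Call:
arm_command(
  moves=[
    [-0.008,0.042,0,0,0,0],
    [-0.025,0.08,0,0,0,0],
    [-0.052,0.113,0,0,0,0],
    [-0.086,0.139,0,0,0,0],
    [-0.125,0.155,0,0,0,0],
    [-0.167,0.161,0,0,0,0],
    [-0.209,0.156,0,0,0,0],
    [-0.249,0.141,0,0,0,0],
    [-0.284,0.117,0,0,0,0],
    [-0.311,0.085,0,0,0,0],
    [-0.33,0.047,0,0,0,0],
    [-0.339,0.005,0,0,0,0],
    [-0.337,-0.037,0,0,0,0],
    [-0.325,-0.078,0,0,0,0],
    [-0.304,-0.114,0,0,0,0],
    [-0.304,-0.114,0,0,0,0],
    [-0.304,-0.114,0,0,0,0],
  ],
)

```text
time: 12.25
tcp_pos: [0.5796, -0.1441, 0.2659]
orientation: [[-0.977, 0.215, -0.001], [0.215, 0.977, -0.001], [0.001, -0.002, -1.0]]
contact_force: [0.9, -2.6, 8.2]
finger_gap: 0.0143
grip_force: 12.0
```

```bash
python3 - <<'E'
from h import *
cap('side','s2');cap('wrist','w3')
s=load('s2')['im'][115:200,215:315];w=load('w3')['im']
a=cv2.resize(s,(700,595),interpolation=2)
cv2.imwrite('pics/c_s2.png',a)
E
```

```text
(no output)
```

View pics/c_s2.png

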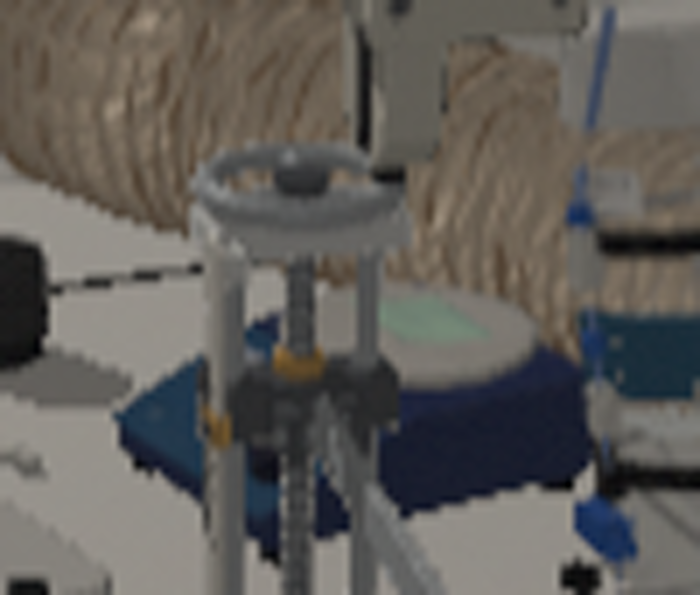

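Call:
arm_command(
  moves=[
    [0,0,0,0,0,0],
    [0,0,0,0,0,0],
    [0,0,-0.2,0,0,0],
    [0,0,-0.47,0,0,0],
    [0.2,-0.03,-0.47,0,0,0],
    [0.44,-0.07,-0.47,0,0,0],
    [0.44,-0.07,-0.47,0,0,0],
  ],
  jaw=60,
)

```text
time: 13.05
tcp_pos: [0.4839, -0.1371, 0.3573]
orientation: [[-0.977, 0.215, -0.01], [0.215, 0.977, -0.0], [0.01, -0.002, -1.0]]
contact_force: [0.2, -0.2, -0.8]
finger_gap: 0.0596
grip_force: 0.0
```

```bash
python3 - <<'E'
from h import *
R=np.array([[-0.904,-0.152,0.4],[-0.145,0.988,0.049],[-0.403,-0.014,-0.915]])
print(ctrl.sense()['tcp_pos']);go([.455,-.143,.25],R)
E
```

```text
[ 0.48388093 -0.13709831  0.35729136]
full [ 0.13  -0.059  0.538] [-0.121 -0.806 -0.701] rows 4 | frac 1.0 -> [ 0.13  -0.059  0.538] [-0.121 -0.806 -0.701]
```

Call:
arm_command(
  moves=[
    [0.13,-0.06,0.1,-0.12,-0.8,-0.7],
    [0.13,-0.06,0.2,-0.12,-0.8,-0.7],
    [0.13,-0.06,0.35,-0.12,-0.8,-0.7],
    [0.13,-0.06,0.5,-0.12,-0.8,-0.7],
    [0.13,-0.06,0.52,-0.12,-0.8,-0.7],
    [0.13,-0.06,0.52,-0.12,-0.8,-0.7],
    [0.13,-0.06,0.52,-0.12,-0.8,-0.7],
  ],
)

```text
time: 13.75
tcp_pos: [0.4632, -0.1436, 0.2553]
orientation: [[-0.902, -0.153, 0.404], [-0.145, 0.988, 0.05], [-0.407, -0.014, -0.913]]
contact_force: [0.5, -0.5, -0.2]
finger_gap: 0.0598
grip_force: 0.0
```

```bash
python3 - <<'E'
from h import *
cap('wrist','w4')
im=load('w4')['im'][175:245,225:305]
cv2.imwrite('pics/c_w4.png',cv2.resize(im,None,fx=8.5,fy=8.5,interpolation=2))
E
```

```text
(no output)
```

View pics/c_w4.png

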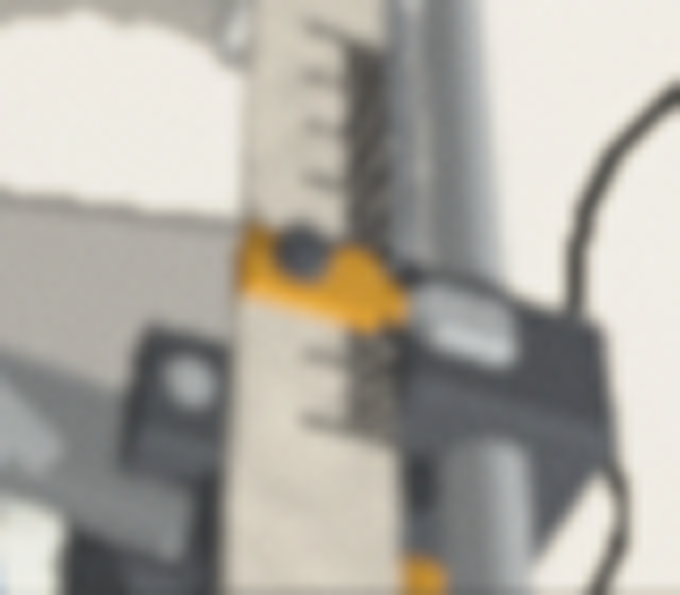

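In this crop the clip tip is at (408,305), pixel (273,211). The steel pointer runs from (415,285) to (515,360), so they are nearly level. The remaining offset has to come from depth, because they are not in the same plane.

```bash
python3 - <<'E'
from h import *
np.set_printoptions(precision=4,suppress=True,linewidth=220)
f=load('w4');P=cloud(f);im=f['im'];g=im.mean(2)
Xs=np.array([.9763,-.2164]);Ys=np.array([.2164,.9763])
def st(p): return np.r_[(p[:2]-[.5586,-.1175])@Xs,(p[:2]-[.5586,-.1175])@Ys,p[2]]
for v in range(204,222):
    print(v,' '.join('%4d,%4d,%4d:%3d%s'%(tuple((st(P[v,u])*1000).round().astype(int))+(int(g[v,u]),'o' if im[v,u,2]>im[v,u,0]+45 else ' ')) if P[v,u,0]==P[v,u,0] else '---              ' for u in range(269,288,2)))
E
```

```text
204  -39, -19, 162: 84    -4,  -1, 117:109    -4,   2, 116:138   -25,  -6, 141:142   -28,  -5, 144:121   -30,  -3, 146:130   -31,  -1, 146:160   -29,   2, 142:191    80,  64,  -1:228o   79,  67,  -1:234o
205  -41, -19, 165: 93o   -5,  -1, 120:100    -4,   2, 117:117   -26,  -6, 144:133   -29,  -5, 146:120   -30,  -3, 147:127   -31,  -1, 148:155   -30,   1, 146:190    82,  64,   0:228o   81,  68,   0:234o
206  -40, -19, 166:112o   -4,  -1, 120: 94   -35, -13, 158: 86   -25,  -6, 145:113   -28,  -5, 148:110   -29,  -3, 148:119   -31,  -1, 149:146   -30,   1, 147:184    83,  65,   1:226o   82,  68,   0:234o
207  -41, -20, 168:123o  -34, -15, 160: 88   -35, -13, 160: 72   -36, -11, 160:100   -28,  -5, 149:104   -30,  -4, 151:106   -30,  -1, 150:124   -31,   1, 150:171    87,  67,  -1:224o   85,  70,   0:234o
208  -41, -20, 170:129o  -34, -14, 161: 97o  -36, -13, 162: 86   -36, -11, 161:119   -36,  -9, 161:122   -35,  -6, 158:106   -30,  -1, 152:105   -30,   1, 150:142    88,  67,   0:207    88,  71,  -1:232o
209  -41, -20, 171:129o  -40, -17, 170:115o  -35, -13, 163:119   -38, -12, 166:1
[... 1928 characters left out ...]
71: 95   -36,   2, 171: 81 
219  -41, -20, 185: 95   -34, -15, 176: 78   -35, -13, 177: 79   -35, -11, 176: 90   -36,  -9, 176: 88   -35,  -7, 174: 84   -35,  -5, 174: 84   -35,  -2, 173: 87   -36,  -1, 173: 84   -36,   1, 172: 83 
220  -40, -19, 185:103   -34, -15, 178: 84   -35, -13, 179: 86   -36, -11, 178: 97   -35,  -9, 177: 97   -36,  -7, 177: 89   -36,  -5, 177: 88   -35,  -3, 175: 84   -36,  -1, 175: 80   -36,   2, 173: 81 
221  -40, -20, 187:104   -33, -14, 178: 90   -34, -13, 179: 89   -35, -11, 179:101   -36,  -9, 179:101   -35,  -7, 178: 98   -35,  -5, 177: 94   -35,  -3, 176: 90   -36,  -1, 176: 84   -36,   1, 175: 82 <stdin>:7: RuntimeWarning: overflow encountered in scalar add
```

```bash
python3 - <<'E'
from h import *
go([.485,-.14,.36],Rt(167.5))
circ([.5586,-.1175],72,7,[.5800,-.1440],hold=3)
E
```

```text
full [-0.309 -0.005 -0.431] [0.122 0.799 0.706] rows 4 | frac 1.0 -> [-0.309 -0.005 -0.431] [0.122 0.799 0.706]
[[0.021, -0.022, 0, 0, 0, 0], [0.046, -0.04, 0, 0, 0, 0], [0.073, -0.053, 0, 0, 0, 0], [0.103, -0.061, 0, 0, 0, 0], [0.133, -0.064, 0, 0, 0, 0], [0.164, -0.061, 0, 0, 0, 0], [0.193, -0.053, 0, 0, 0, 0], [0.193, -0.053, 0, 0, 0, 0], [0.193, -0.053, 0, 0, 0, 0], [0.193, -0.053, 0, 0, 0, 0]]
end cmd [ 0.54002098 -0.14599574]
```

Call:
arm_command(
  moves=[
    [-0.15,0,-0.3,0,0.2,0.2],
    [-0.31,0,-0.43,0.12,0.8,0.7],
    [-0.31,0,-0.43,0.12,0.8,0.7],
    [-0.31,0,-0.43,0.12,0.8,0.7],
    [-0.31,0,-0.43,0.12,0.8,0.7],
    [-0.31,0,-0.43,0.12,0.8,0.7],
    [-0.31,0,-0.43,0.12,0.8,0.7],
  ],
  jaw=45,
)

```text
time: 14.5
tcp_pos: [0.4846, -0.1391, 0.3594]
orientation: [[-0.977, 0.213, 0.0], [0.213, 0.977, 0.0], [-0.0, 0.0, -1.0]]
contact_force: [-0.0, -0.4, 0.7]
finger_gap: 0.045
grip_force: 0.0
```

```bash
python3 - <<'E'
from h import *
print(ctrl.sense()['tcp_pos']);go([.5800,-.1440,.267],Rt(167.5))
E
```

```text
[ 0.48459679 -0.13909235  0.35942167]
full [-0.471  0.077  0.462] [0.001 0.    0.007] rows 3 | frac 1.0 -> [-0.471  0.077  0.462] [0.001 0.    0.007]
```

Call:
arm_command(
  moves=[
    [-0.24,0.04,0,0,0,0],
    [-0.47,0.077,0,0,0,0],
    [-0.47,0.077,0,0,0,0],
    [-0.47,0.077,0.15,0,0,0],
    [-0.47,0.077,0.3,0,0,0],
    [-0.47,0.077,0.46,0,0,0],
    [-0.47,0.077,0.46,0,0,0],
    [-0.47,0.077,0.46,0,0,0],
  ],
)

```text
time: 15.3
tcp_pos: [0.5786, -0.1447, 0.268]
orientation: [[-0.977, 0.214, -0.001], [0.214, 0.977, -0.0], [0.001, -0.0, -1.0]]
contact_force: [0.9, 0.1, 1.6]
finger_gap: 0.045
grip_force: 0.0
```

Call:
arm_command(
  moves=[
    [0,0,0,0,0,0],
    [0,0,0,0,0,0],
    [0,0,0,0,0,0],
    [0,0,0,0,0,0],
    [0,0,0,0,0,0],
  ],
  jaw=10,
  force=12,
)

```text
time: 15.8
tcp_pos: [0.5794, -0.1443, 0.2678]
orientation: [[-0.977, 0.214, 0.0], [0.214, 0.977, -0.0], [-0.0, -0.0, -1.0]]
contact_force: [-1.4, 0.1, 3.3]
finger_gap: 0.0144
grip_force: 12.0
```

Call:
arm_command(
  moves=[
    [0.021,-0.022,0,0,0,0],
    [0.046,-0.04,0,0,0,0],
    [0.073,-0.053,0,0,0,0],
    [0.103,-0.061,0,0,0,0],
    [0.133,-0.064,0,0,0,0],
    [0.164,-0.061,0,0,0,0],
    [0.193,-0.053,0,0,0,0],
    [0.193,-0.053,0,0,0,0],
    [0.193,-0.053,0,0,0,0],
    [0.193,-0.053,0,0,0,0],
  ],
)

```text
time: 16.8
tcp_pos: [0.5394, -0.1455, 0.2677]
orientation: [[-0.977, 0.213, 0.0], [0.213, 0.977, 0.001], [-0.0, 0.001, -1.0]]
contact_force: [1.9, 3.9, 5.8]
finger_gap: 0.0142
grip_force: 12.0
```

Call:
arm_command(
  moves=[
    [0,0,0,0,0,0],
    [0,0,0,0,0,0],
    [0,0,-0.2,0,0,0],
    [0,0,-0.47,0,0,0],
    [0.12,0,-0.47,0,0,0],
    [0.25,0,-0.47,0,0,0],
    [0.25,0,-0.47,0,0,0],
  ],
  jaw=60,
)

```text
time: 17.5
tcp_pos: [0.4872, -0.1364, 0.361]
orientation: [[-0.977, 0.215, -0.004], [0.215, 0.977, -0.002], [0.003, -0.002, -1.0]]
contact_force: [0.6, -0.7, -0.6]
finger_gap: 0.0594
grip_force: 0.0
```

```bash
python3 - <<'E'
from h import *
R=np.array([[-0.904,-0.152,0.4],[-0.145,0.988,0.049],[-0.403,-0.014,-0.915]])
print(ctrl.sense()['tcp_pos']);go([.463,-.143,.253],R)
E
```

```text
[ 0.48721162 -0.13637713  0.36096098]
full [ 0.109 -0.057  0.54 ] [-0.124 -0.795 -0.701] rows 4 | frac 1.0 -> [ 0.109 -0.057  0.54 ] [-0.124 -0.795 -0.701]
```

Call:
arm_command(
  moves=[
    [0.11,-0.06,0.1,-0.12,-0.8,-0.7],
    [0.11,-0.06,0.2,-0.12,-0.8,-0.7],
    [0.11,-0.06,0.35,-0.12,-0.8,-0.7],
    [0.11,-0.06,0.5,-0.12,-0.8,-0.7],
    [0.11,-0.06,0.53,-0.12,-0.8,-0.7],
    [0.11,-0.06,0.53,-0.12,-0.8,-0.7],
    [0.11,-0.06,0.53,-0.12,-0.8,-0.7],
  ],
)

```text
time: 18.2
tcp_pos: [0.4665, -0.1431, 0.2553]
orientation: [[-0.902, -0.152, 0.405], [-0.145, 0.988, 0.049], [-0.407, -0.014, -0.913]]
contact_force: [0.7, -0.0, 0.4]
finger_gap: 0.0597
grip_force: 0.0
```

```bash
python3 - <<'E'
from h import *
cap('wrist','w5');cap('top','t2')
f=load('w5');P=cloud(f);im=f['im'].astype(int);g=im.mean(2)
Xs=np.array([.9763,-.2164]);Ys=np.array([.2164,.9763])
def st(p): return np.r_[(p[:2]-[.5586,-.1175])@Xs,(p[:2]-[.5586,-.1175])@Ys,p[2]]
for v in range(202,226):
    print(v,' '.join('%4d,%4d,%4d:%3d%s'%(tuple((st(P[v,u])*1000).round().astype(int))+(int(g[v,u]),'o' if im[v,u,2]>im[v,u,0]+60 else ' ')) if P[v,u,0]==P[v,u,0] else '---              ' for u in range(265,284,2)))
# rail slope from top
T=load('t2');Q=cloud(T);C=lambda u,v:(150+u/4,110+v/4)
im=f['im'][175:245,225:305]
cv2.imwrite('pics/c_w5.png',cv2.resize(im,None,fx=8.5,fy=8.5,interpolation=2))
E
```

```text
202  -42, -24, 168:121o  -40, -21, 165:114o  -40, -19, 164: 98    -5,  -2, 118:101    -4,   1, 117:130   -24,  -6, 141:150   -28,  -5, 145:127   -29,  -3, 145:126   -30,  -2, 146:152   -30,   1, 145:184 
203  -42, -24, 170:127o  -42, -22, 169:125o  -39, -19, 165:114o   -5,  -2, 120:101    -4,   1, 119:129   -24,  -6, 142:150   -28,  -5, 147:128   -30,  -4, 148:126   -30,  -2, 148:153   -31,   0, 147:183 
204  -42, -24, 171:129o  -41, -22, 169:132o  -41, -20, 168:124o   -5,  -2, 123:108    -4,   1, 120:129   -24,  -6, 144:143   -28,  -5, 149:124   -30,  -4, 150:125   -30,  -2, 149:151   -30,   1, 148:181 
205  -41, -24, 172:131o  -42, -22, 172:132o  -41, -20, 169:130o   -5,  -2, 124:115o   -5,   1, 123:114    92,  49,   0:125   -28,  -5, 150:117   -30,  -4, 151:124   -30,  -2, 151:148   -31,   0, 150:180 
206  -41, -24, 173:133o  -41, -22, 172:133o  -41, -20, 171:133o  -41, -18, 170:120o  -35, -13, 162: 97   -35, -11, 161: 93   -28,  -5, 151:101   -29,  -4, 152:112   -30,  -2, 152:141   -31,   0, 152:172 
207  -41, -24, 175:137o  -41, -22, 174:134o  -41, -20, 172:134o  -41, -18, 171:1
[... 3092 characters left out ...]
 182: 96   -35,  -9, 183: 99   -35,  -7, 182: 99   -36,  -6, 182:101   -36,  -4, 181: 98 
223  -40, -24, 194:161   -40, -22, 193:133   -40, -20, 193:111   -40, -18, 192: 96   -32, -13, 183: 93   -33, -11, 183: 97   -33,  -9, 182: 94   -33,  -7, 182: 96   -34,  -5, 182: 98   -35,  -3, 182:100 
224  -40, -24, 195:192   -40, -22, 195:166   -41, -20, 195:145   -30, -13, 182:118   -30, -12, 182: 96   -31, -10, 183: 94   -32,  -8, 183: 94   -33,  -7, 183: 95   -34,  -5, 183: 96   -33,  -3, 182: 98 
225  -39, -24, 196:203   -40, -22, 196:191   -40, -20, 195:177   -40, -18, 195:144   -30, -11, 183:101   -30,  -9, 183: 96   -31,  -8, 182: 94   -32,  -6, 183: 96   -32,  -4, 182:100   -33,  -2, 182:103
```

View pics/c_w5.png

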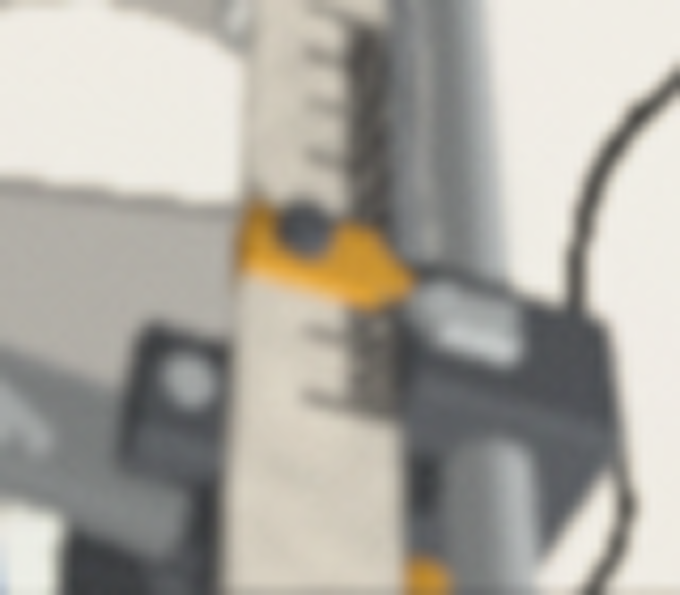

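The clip tip at crop (413,280) and the pointer tip at about (420,300) both come out at z ≈ 0.172, so they are level. Next I'll fit the tilted rail and the stop from the top view and re-check the hanger tab.

```bash
python3 - <<'E'
from h import *
np.set_printoptions(precision=4,suppress=True,linewidth=200)
T=load('t2');Q=cloud(T);S=T['im'].astype(int)
Xs=np.array([.9763,-.2164]);Ys=np.array([.2164,.9763]);a=np.array([.5586,-.1175])
xs=(Q[...,:2]-a)@Xs;ys=(Q[...,:2]-a)@Ys;z=Q[...,2]
zl=.147+.035*np.clip((ys+.34)/.3,0,1.2)
m=(abs(xs)<.02)&(ys>-.32)&(ys<-.06)&(abs(z-zl)<.012)
A=np.c_[ys[m],np.ones(m.sum())]
for n,q in(('x',xs[m]),('z',z[m])):
    c=np.linalg.lstsq(A,q,rcond=None)[0];r=q-A@c;k=abs(r)<.006;c=np.linalg.lstsq(A[k],q[k],rcond=None)[0];print(n,c,'std',(q[k]-A[k]@c).std(),k.sum())
for b in np.arange(-.32,-.04,.03):
    k=m&(abs(ys-b)<.015)
    if k.any():print(round(b,2),k.sum(),np.percentile(z[k],[10,50,90]),np.percentile(xs[k],[5,50,95]))
# along-rail profile near stop
k=(abs(xs)<.012)&(ys<-.30)&(ys>-.4)&(z>.13);i=np.argsort(ys[k])
print(np.c_[ys[k],xs[k],z[k],S.mean(2)[k]][i][::4])
E
```

```text
x [ 0.0047 -0.0004] std 0.0019621439046164464 425
z [0.1174 0.1866] std 0.0024678734481825134 378
-0.32 23 [0.1459 0.1492 0.1514] [-0.0043 -0.0021  0.0014]
-0.29 45 [0.1473 0.1528 0.1558] [-0.0042 -0.002   0.0014]
-0.26 51 [0.1477 0.1562 0.1588] [-0.0041 -0.0027  0.0013]
-0.23 50 [0.1524 0.1596 0.1626] [-0.0036 -0.0016  0.0021]
-0.2 49 [0.1556 0.1634 0.1666] [-0.0034 -0.0019  0.0018]
-0.17 50 [0.1595 0.1661 0.1696] [-0.0034 -0.0015  0.002 ]
-0.14 51 [0.1626 0.1703 0.1729] [-0.0035 -0.0017  0.0024]
-0.11 50 [0.1661 0.1736 0.1761] [-0.0034 -0.0015  0.0026]
-0.08 50 [0.171  0.1775 0.1801] [-0.0032 -0.0014  0.0024]
-0.05 6 [0.1784 0.1801 0.1816] [-0.0029 -0.0003  0.0008]
[[ -0.3708   0.0099   0.1542 117.3333]
 [ -0.3682   0.0119   0.1538 116.    ]
 [ -0.3669   0.007    0.1532 105.    ]
 [ -0.3625  -0.0109   0.1564 120.3333]
 [ -0.3598   0.0048   0.1929 115.6667]
 [ -0.3587  -0.0024   0.1935 115.6667]
 [ -0.3576   0.0015   0.1958 116.6667]
 [ -0.3569   0.0031   0.1981 115.6667]
 [ -0.3563  -0.0033   0.1957 118.    ]
 [ -0.3555   0.0011   0.1957 117.3333]
 [ -0.3548  -0.0082   0.1964 114.6
[... 982 characters left out ...]
 -0.3393   0.0006   0.145   91.6667]
 [ -0.3367   0.0025   0.1451 103.    ]
 [ -0.3342   0.0016   0.1471 111.    ]
 [ -0.3318  -0.0045   0.1391  88.3333]
 [ -0.33    -0.0042   0.1352  97.3333]
 [ -0.3279  -0.0044   0.1341 118.6667]
 [ -0.3249  -0.001    0.1505  95.    ]
 [ -0.3227  -0.0014   0.1504  96.    ]
 [ -0.3208  -0.0031   0.1325  89.6667]
 [ -0.3183  -0.0021   0.1496  97.3333]
 [ -0.3163  -0.0041   0.1328 128.3333]
 [ -0.3148  -0.0041   0.1441  80.    ]
 [ -0.3128  -0.004    0.1411  78.    ]
 [ -0.3108  -0.0038   0.1382  88.6667]
 [ -0.3086   0.0006   0.1497 109.3333]
 [ -0.3063   0.0001   0.1503 100.6667]
 [ -0.3035   0.0017   0.1514 101.6667]
 [ -0.3012   0.001    0.1525  99.    ]]
```

```bash
python3 - <<'E'
from h import *
np.set_printoptions(precision=3,suppress=True)
T=load('t2');Q=cloud(T)
Xs=np.array([.9763,-.2164]);Ys=np.array([.2164,.9763]);a=np.array([.5586,-.1175])
P=np.vstack([cloud(load(n)).reshape(-1,3) for n in('t0','s0')])
xs=(P[:,:2]-a)@Xs;ys=(P[:,:2]-a)@Ys;z=P[:,2]
for b in np.arange(-.24,.02,.02):
    k=(xs>.02)&(xs<.25)&(z>.2)&(z<.8)&(abs(ys-b)<.01)
    if k.sum()>2:print(round(b,2),k.sum(),'xs',np.percentile(xs[k],[1,10,50]),'zmax',np.percentile(z[k],98))
s=ctrl.sense();go([.42,-.2,.35],Rt(159.0))
E
```

```text
-0.18 62 xs [0.201 0.201 0.204] zmax 0.3138078568009238
-0.16 72 xs [0.202 0.203 0.205] zmax 0.30786168185060186
-0.14 72 xs [0.204 0.205 0.208] zmax 0.29520762543756285
-0.12 144 xs [0.18  0.184 0.212] zmax 0.2797342078971826
-0.1 310 xs [0.175 0.183 0.207] zmax 0.2806293444522164
-0.08 1250 xs [0.191 0.209 0.221] zmax 0.5696068304433234
-0.06 287 xs [0.186 0.188 0.192] zmax 0.28100546589253167
-0.04 707 xs [0.023 0.142 0.16 ] zmax 0.2707424291911433
-0.02 1607 xs [0.021 0.029 0.139] zmax 0.30771008424354984
-0.0 1073 xs [0.022 0.035 0.119] zmax 0.30767788741969004
full [ 0.064 -0.252 -0.537] [0.18  0.794 0.985] rows 5 | frac 1.0 -> [ 0.064 -0.252 -0.537] [0.18  0.794 0.985]
```

Call:
arm_command(
  moves=[
    [0.03,-0.12,-0.25,0,0.2,0.25],
    [0.06,-0.25,-0.54,0.18,0.8,0.98],
    [0.06,-0.25,-0.54,0.18,0.8,0.98],
    [0.06,-0.25,-0.54,0.18,0.8,0.98],
    [0.06,-0.25,-0.54,0.18,0.8,0.98],
    [0.06,-0.25,-0.54,0.18,0.8,0.98],
    [0.06,-0.25,-0.54,0.18,0.8,0.98],
  ],
  jaw=40,
)

```text
time: 19.0
tcp_pos: [0.4199, -0.1992, 0.3499]
orientation: [[-0.935, 0.354, -0.003], [0.354, 0.935, 0.001], [0.003, -0.001, -1.0]]
contact_force: [-0.2, 0.5, -0.1]
finger_gap: 0.0401
grip_force: 0.0
```

Call:
arm_command(
  moves=[
    [0,0,0,0,0,1],
    [0,0,0,0,0,1],
    [0,0,0,0,0,1],
    [0,0,0,0,0,1],
  ],
)

```text
time: 19.4
tcp_pos: [0.4188, -0.1994, 0.35]
orientation: [[-0.627, 0.779, -0.003], [0.779, 0.627, -0.0], [0.002, -0.002, -1.0]]
contact_force: [0.7, 0.6, -0.1]
finger_gap: 0.0399
grip_force: 0.0
```

Call:
arm_command(
  moves=[
    [0,0,0,0,0,1],
    [0,0,0,0,0,1],
    [0,0,0,0,0,1],
    [0,0,0,0,0,1],
  ],
)

```text
time: 19.8
tcp_pos: [0.4188, -0.1994, 0.35]
orientation: [[-0.154, 0.988, -0.003], [0.988, 0.154, -0.0], [0.0, -0.003, -1.0]]
contact_force: [0.2, -0.3, -0.1]
finger_gap: 0.0401
grip_force: 0.0
```

```bash
python3 - <<'E'
from h import *
print(ctrl.sense()['joint_pos'].round(2))
go([.3814,-.2641,.24],Rt(62.4))
E
```

```text
[ 0.76  0.04 -0.39  1.83  0.02  1.28  0.52]
full [-0.291 -0.233  0.551] [-5.000e-03  1.000e-03  1.215e+00] rows 5 | frac 0.823 -> [-0.239 -0.192  0.453] [-0.004  0.001  1.   ]
```

Call:
arm_command(
  moves=[
    [-0.15,-0.12,0.1,0,0,0.6],
    [-0.29,-0.23,0.25,0,0,1],
    [-0.29,-0.23,0.25,0,0,1],
    [-0.29,-0.23,0.25,0,0,1],
    [-0.29,-0.23,0.25,0,0,1],
  ],
)

```text
time: 20.3
tcp_pos: [0.3822, -0.2641, 0.2999]
orientation: [[0.357, 0.934, -0.003], [0.934, -0.357, 0.0], [-0.001, -0.003, -1.0]]
contact_force: [0.4, -0.6, 0.1]
finger_gap: 0.0399
grip_force: 0.0
```

```bash
python3 - <<'E'
from h import *
np.set_printoptions(precision=4,suppress=True)
cap('wrist','w6');f=load('w6');P=cloud(f);im=f['im'].astype(int)
m=((im.max(2)<70)&(P[...,2]>.180)&(P[...,2]<.2)).astype(np.uint8);m[225:]=0
n,l,st,c=cv2.connectedComponentsWithStats(m);i=1+np.argmax(st[1:,4]);print(st[i],c[i],np.nanmedian(P[l==i],0))
v,u=np.nonzero(l==i);r=cv2.minAreaRect(np.c_[u,v].astype(np.float32));b=cv2.boxPoints(r)
w=np.array([onz(f,x,.192) for x in b]);e=w-np.roll(w,1,0);L=np.linalg.norm(e,axis=1);k=np.argmax(L);d=e[k]*np.sign(e[k,1])
y=np.degrees(np.arctan2(d[1],d[0]));print('tab',w.mean(0),L,y)
p=w.mean(0);s=ctrl.sense();print(s['tcp_pos']);go([p[0],p[1],.151],Rt(y))
E
```

```text
[253 174  13  29 287] [259.2509 187.9373] [ 0.3836 -0.2622  0.1911]
tab [ 0.3835 -0.2623  0.192 ] [0.01   0.0288 0.0098 0.0288] 63.22244932717381
[ 0.3825 -0.2639  0.3001]
full [0.01  0.004 0.745] [-0.005  0.003  0.201] rows 3 | frac 1.0 -> [0.01  0.004 0.745] [-0.005  0.003  0.201]
```

Call:
arm_command(
  moves=[
    [0.01,0.004,0.2,0,0,0.2],
    [0.01,0.004,0.4,0,0,0.2],
    [0.01,0.004,0.6,0,0,0.2],
    [0.01,0.004,0.745,0,0,0.2],
    [0.01,0.004,0.745,0,0,0.2],
    [0.01,0.004,0.745,0,0,0.2],
  ],
)

```text
time: 20.95
tcp_pos: [0.384, -0.262, 0.1514]
orientation: [[0.45, 0.893, -0.004], [0.893, -0.45, 0.001], [-0.001, -0.004, -1.0]]
contact_force: [0.7, -0.8, 1.2]
finger_gap: 0.0401
grip_force: 0.0
```

Call:
arm_command(
  moves=[
    [0,0,0,0,0,0],
    [0,0,0,0,0,0],
    [0,0,0,0,0,0],
    [0,0,0,0,0,0],
    [0,0,0,0,0,0],
  ],
  jaw=5,
  force=30,
)

```text
time: 21.45
tcp_pos: [0.3842, -0.2624, 0.1515]
orientation: [[0.452, 0.892, -0.003], [0.892, -0.452, -0.0], [-0.002, -0.003, -1.0]]
contact_force: [-0.1, -0.1, 4.9]
finger_gap: 0.0117
grip_force: 30.0
```

Call:
arm_command(
  moves=[
    [0,0,-0.05,0,0,0],
    [0,0,-0.15,0,0,0],
    [0,0,-0.35,0,0,0],
    [0,0,-0.55,0,0,0],
    [0,0,-0.65,0,0,0],
    [0,0,-0.65,0,0,0],
  ],
)

```text
time: 22.05
tcp_pos: [0.386, -0.2631, 0.2842]
orientation: [[0.452, 0.892, 0.001], [0.892, -0.452, -0.003], [-0.003, 0.002, -1.0]]
contact_force: [0.6, -0.9, -2.7]
finger_gap: 0.0118
grip_force: 30.0
```

```bash
python3 - <<'E'
from h import *
Xs=np.array([.9763,-.2164]);Ys=np.array([.2164,.9763]);a=np.array([.5586,-.1175])
W=lambda x,y,z:np.r_[a+x*Xs+y*Ys,z]
for x in(-.10,-.001): print(W(x,-.1205,.2335));go(W(x,-.1205,.2335),Rt(77.5,6.8))
E
```

```text
[ 0.4348938  -0.21350415  0.2335    ]
full [0.332 0.105 0.253] [ 0.033  0.231 -0.478] rows 2 | frac 1.0 -> [0.332 0.105 0.253] [ 0.033  0.231 -0.478]
[ 0.5315475  -0.23492775  0.2335    ]
full [0.455 0.585 0.254] [ 0.033  0.231 -0.478] rows 4 | frac 1.0 -> [0.455 0.585 0.254] [ 0.033  0.231 -0.478]
```

Call:
arm_command(
  moves=[
    [0.1,0.03,0.05,0.01,0.06,-0.12],
    [0.2,0.06,0.12,0.02,0.14,-0.3],
    [0.33,0.1,0.2,0.03,0.23,-0.48],
    [0.33,0.1,0.25,0.03,0.23,-0.48],
    [0.33,0.1,0.25,0.03,0.23,-0.48],
    [0.33,0.1,0.25,0.03,0.23,-0.48],
  ],
)

```text
time: 22.65
tcp_pos: [0.4306, -0.2125, 0.2297]
orientation: [[0.216, 0.976, 0.019], [0.969, -0.217, 0.119], [0.12, -0.007, -0.993]]
contact_force: [-0.3, 0.5, -2.7]
finger_gap: 0.0119
grip_force: 30.0
```

```bash
python3 - <<'E'
from h import *
np.set_printoptions(precision=4,suppress=True)
cap('wrist','w7');cap('side','s7');f=load('w7');P=cloud(f)
Xs=np.array([.9763,-.2164]);Ys=np.array([.2164,.9763]);a=np.array([.5586,-.1175])
xs=(P[...,:2]-a)@Xs;ys=(P[...,:2]-a)@Ys;z=P[...,2]
for b in np.arange(-.2,-.03,.015):
    zr=.18+.1196*(b+.08)
    k=(abs(ys-b)<.0075)&(abs(xs)<.015)&(abs(z-zr)<.008)
    if k.sum()>5:print(round(b,3),k.sum(),'z',np.percentile(z[k]-zr,[10,50,90]),'xs',np.percentile(xs[k],[3,20,50,97]))
s=ctrl.sense();print(s['tcp_pos'],((s['tcp_pos'][:2]-a)@Xs,(s['tcp_pos'][:2]-a)@Ys),s['orientation'])
h=np.hstack([f['im'][::1,:],]);sd=load('s7')['im'][110:290,180:360]
o=np.zeros((384,800,3),np.uint8);o[:,:416]=f['im'][:,96:];o[:,416:]=cv2.resize(sd,(384,384),interpolation=2);cv2.imwrite('pics/p7.png',o)
E
```

```text
-0.14 55 z [-0.0044 -0.0032 -0.0026] xs [-0.0033 -0.0026 -0.0004  0.0023]
-0.125 160 z [-0.0062 -0.0039 -0.0029] xs [-0.0034 -0.003  -0.0013  0.0024]
-0.11 167 z [-0.0065 -0.0042 -0.0028] xs [-0.0034 -0.0029 -0.0014  0.0024]
-0.095 163 z [-0.0069 -0.004  -0.0029] xs [-0.0034 -0.0029 -0.0016  0.0019]
-0.08 160 z [-0.0062 -0.0042 -0.0028] xs [-0.0034 -0.0029 -0.0013  0.002 ]
-0.065 194 z [-0.0063 -0.0043 -0.0032] xs [-0.0038 -0.0034 -0.0017  0.0019]
-0.05 199 z [-0.0062 -0.0044 -0.003 ] xs [-0.0036 -0.0031 -0.0015  0.0022]
-0.035 529 z [-0.0062 -0.0045 -0.0034] xs [-0.0144 -0.0107 -0.0002  0.014 ]
[ 0.4315 -0.2128  0.2309] (np.float64(-0.10349106860150632), np.float64(-0.12059637368416827)) [[ 0.2159  0.9762  0.0217]
 [ 0.969  -0.2169  0.1179]
 [ 0.1197 -0.0044 -0.9928]]
```

View pics/p7.png

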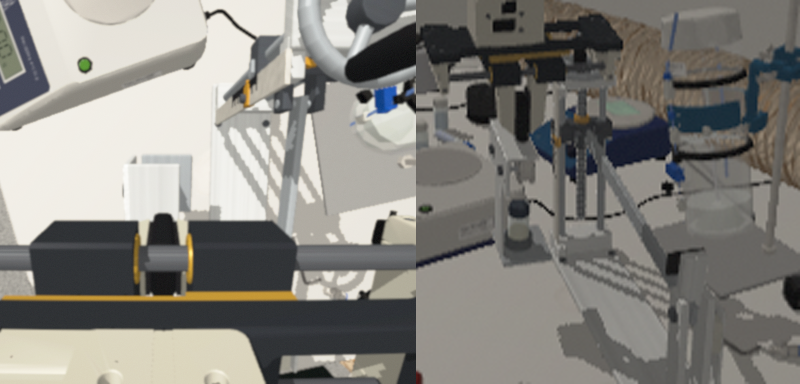

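The left half shows the hanger held beside the rail (rail around x≈290, y 100-230). The right half (side view) shows it hanging upright with nothing in the way. I'll slide it sideways over the rail.

Call:
arm_command(
  moves=[
    [0,0.1,0,0,0,0],
    [0,0.2,0,0,0,0],
    [0,0.3,0,0,0,0],
    [0,0.4,0,0,0,0],
    [0,0.48,0,0,0,0],
    [0,0.517,0,0,0,0],
    [0,0.517,0,0,0,0],
    [0,0.517,0,0,0,0],
  ],
)

```text
time: 23.55
tcp_pos: [0.5319, -0.2346, 0.2302]
orientation: [[0.215, 0.976, 0.021], [0.969, -0.216, 0.118], [0.12, -0.005, -0.993]]
contact_force: [0.3, 0.6, -1.5]
finger_gap: 0.0123
grip_force: 30.0
```

```bash
python3 - <<'E'
from h import *
Xs=np.array([.9763,-.2164]);Ys=np.array([.2164,.9763]);a=np.array([.5586,-.1175])
s=ctrl.sense();print(s['tcp_pos'],((s['tcp_pos'][:2]-a)@Xs,(s['tcp_pos'][:2]-a)@Ys),s['orientation'].round(4),s['contact_force'],s['wrist_torque'])
E
```

```text
[ 0.5319472  -0.23464671  0.23019008] (np.float64(-0.0006705791584037806), np.float64(-0.12013799940849086)) [[ 0.215   0.9764  0.0208]
 [ 0.9692 -0.216   0.1185]
 [ 0.1202 -0.0053 -0.9927]] [ 0.28236127  0.62427581 -1.45132691] [-0.30501279 -0.09456885 -0.04795844]
```

Call:
arm_command(
  moves=[
    [0,0.003,0.01,0,0,0],
    [0,0.003,0.02,0,0,0],
    [0,0.003,0.03,0,0,0],
    [0,0.003,0.04,0,0,0],
    [0,0.003,0.04,0,0,0],
  ],
)

```text
time: 24.05
tcp_pos: [0.5332, -0.2336, 0.2218]
orientation: [[0.215, 0.976, 0.021], [0.969, -0.216, 0.119], [0.121, -0.005, -0.993]]
contact_force: [-0.3, -0.5, -2.9]
finger_gap: 0.0118
grip_force: 30.0
```

Call:
arm_command(
  moves=[
    [0,0,0.005,0,0,0],
    [0,0,0.01,0,0,0],
    [0,0,0.01,0,0,0],
  ],
)

```text
time: 24.35
tcp_pos: [0.5335, -0.2335, 0.2201]
orientation: [[0.215, 0.976, 0.021], [0.969, -0.216, 0.119], [0.121, -0.005, -0.993]]
contact_force: [0.1, 0.4, -2.2]
finger_gap: 0.0116
grip_force: 30.0
```

Call:
arm_command(
  moves=[
    [0,0,0.004,0,0,0],
    [0,0,0.008,0,0,0],
    [0,0,0.008,0,0,0],
  ],
)

```text
time: 24.65
tcp_pos: [0.534, -0.2336, 0.2191]
orientation: [[0.215, 0.976, 0.022], [0.969, -0.216, 0.118], [0.12, -0.004, -0.993]]
contact_force: [-0.2, 0.1, -0.6]
finger_gap: 0.0121
grip_force: 30.0
```

Call:
arm_command(
  moves=[
    [0,0,0.004,0,0,0],
    [0,0,0.008,0,0,0],
    [0,0,0.008,0,0,0],
  ],
)

```text
time: 24.95
tcp_pos: [0.5344, -0.2339, 0.2188]
orientation: [[0.215, 0.976, 0.024], [0.969, -0.216, 0.117], [0.119, -0.002, -0.993]]
contact_force: [-1.6, -0.7, 8.0]
finger_gap: 0.0118
grip_force: 30.0
```

Call:
arm_command(
  moves=[
    [0,0,-0.005,0,0,0],
    [0,0,-0.005,0,0,0],
  ],
)

```text
time: 25.15
tcp_pos: [0.5342, -0.2337, 0.2189]
orientation: [[0.215, 0.976, 0.023], [0.969, -0.216, 0.118], [0.12, -0.003, -0.993]]
contact_force: [-0.4, -0.2, 4.5]
finger_gap: 0.012
grip_force: 30.0
```

Call:
arm_command(
  moves=[
    [0,0,0,0,0,0],
    [0,0,0,0,0,0],
    [0,0,0,0,0,0],
    [0,0,0,0,0,0],
  ],
  jaw=40,
)

```text
time: 25.55
tcp_pos: [0.5334, -0.233, 0.2176]
orientation: [[0.215, 0.976, 0.021], [0.969, -0.216, 0.119], [0.121, -0.005, -0.993]]
contact_force: [0.2, 0.4, 0.8]
finger_gap: 0.038
grip_force: 0.0
```

```bash
cat > chk.py <<'E'
from h import *
import sys
np.set_printoptions(precision=4,suppress=True)
Xs=np.array([.9763,-.2164]);Ys=np.array([.2164,.9763]);a=np.array([.5586,-.1175])
for n in('top','side'):
    t=n+sys.argv[1];cap(n,t);f=load(t);P=cloud(f);g=f['im'].max(2)
    xs=(P[...,:2]-a)@Xs;ys=(P[...,:2]-a)@Ys;z=P[...,2]
    m=(g<70)&(abs(xs)<.02)&(ys<-.06)&(ys>-.335)&(z>.205)&(z<.27)
    print(n,m.sum(),[np.percentile(q[m],[2,50,98]) for q in(xs,ys,z)] if m.sum()>3 else '')
s=ctrl.sense();print(s['time'],s['tcp_pos'],s['contact_force'],s['finger_gap'])
E
python3 chk.py a
```

```text
top 0 
side 210 [array([-0.0193, -0.0032,  0.0197]), array([-0.1819, -0.1741, -0.1201]), array([0.2091, 0.238 , 0.2614])]
25.65 [ 0.5335 -0.2331  0.2178] [ 0.1496 -0.138  -0.6227] 0.039818415002124206
```

Call:
arm_command(
  moves=[
    [0,0,0,0,0,0],
    [0,0,0,0,0,0],
    [0,0,0,0,0,0],
    [0,0,0,0,0,0],
    [0,0,0,0,0,0],
    [0,0,0,0,0,0],
    [0,0,0,0,0,0],
    [0,0,0,0,0,0],
    [0,0,0,0,0,0],
    [0,0,0,0,0,0],
    [0,0,0,0,0,0],
    [0,0,0,0,0,0],
  ],
)

```text
time: 26.85
tcp_pos: [0.5336, -0.2332, 0.218]
orientation: [[0.215, 0.976, 0.022], [0.969, -0.216, 0.119], [0.12, -0.005, -0.993]]
contact_force: [-0.7, -0.2, 0.4]
finger_gap: 0.0403
grip_force: 0.0
```

```bash
python3 chk.py b
```

```text
top 134 [array([-0.0061, -0.0032,  0.0054]), array([-0.3157, -0.3001, -0.2854]), array([0.2062, 0.2378, 0.2428])]
side 210 [array([-0.0074, -0.0044,  0.0198]), array([-0.3199, -0.3105, -0.1223]), array([0.2064, 0.2273, 0.2513])]
26.95 [ 0.5336 -0.2332  0.218 ] [-0.3826  0.2342 -0.0984] 0.0399885565626696
```

Call:
arm_command(
  moves=[
    [0,0,-0.1,0,0,0],
    [0,0,-0.3,0,0,0],
    [0,0,-0.5,0,0,0],
    [0,0,-0.65,0,0,0],
    [0,-0.2,-0.7,0,0,0],
    [0,-0.4,-0.7,0,0,0],
    [0,-0.4,-0.7,0,0,0],
    [0,-0.4,-0.7,0,0,0],
    [0,-0.4,-0.7,0,0,0],
    [0,-0.4,-0.7,0,0,0],
  ],
)

```text
time: 27.95
tcp_pos: [0.4535, -0.2326, 0.3572]
orientation: [[0.214, 0.977, 0.022], [0.969, -0.215, 0.119], [0.121, -0.004, -0.993]]
contact_force: [0.1, 0.3, 0.3]
finger_gap: 0.0402
grip_force: 0.0
```

```bash
python3 chk.py c; python3 - <<'E'
from h import *
np.set_printoptions(precision=4,suppress=True)
A=load('topc');P=cloud(A)
Xs=np.array([.9763,-.2164]);Ys=np.array([.2164,.9763]);a=np.array([.5586,-.1175])
xs=(P[...,:2]-a)@Xs;ys=(P[...,:2]-a)@Ys;z=P[...,2]
m=(z>.18)&(abs(xs)<.03)&(ys<-.24)&(ys>-.345)
h=np.histogram(ys[m],np.arange(-.345,-.235,.005));print(h[0]);
for b in np.arange(-.345,-.245,.006):
    k=m&(abs(ys-b)<.003);print(round(b,3),k.sum(),np.percentile(z[k],90) if k.any() else '',np.median(A['im'].max(2)[k]) if k.any() else '')
B=load('t0');d=cv2.absdiff(A['im'],B['im']).max(2);
for n,(u,v) in dict(vial=(320,217),tweezers=(286,250),hex=(285,147),fitting=(314,165)).items():print(n,d[v-8:v+8,u-8:u+8].mean())
E
```

```text
top 132 [array([-0.0063, -0.0033,  0.0047]), array([-0.3157, -0.3   , -0.285 ]), array([0.2064, 0.2372, 0.2421])]
side 194 [array([-0.0072, -0.0045,  0.004 ]), array([-0.3197, -0.3131, -0.2918]), array([0.2064, 0.2262, 0.2417])]
28.05 [ 0.4533 -0.2325  0.357 ] [ 0.2202  0.5171 -0.195 ] 0.039738069490256045
[45 36 35 33 36 31 44 46 47 43 47 47 40 40 37 40 35 38 15  0  0]
-0.345 27 0.19556967756560106 32.0
-0.339 44 0.1897649611643656 129.0
-0.333 45 0.18958341595078138 156.0
-0.327 43 0.19089559234761308 156.0
-0.321 39 0.19152948545528986 157.0
-0.315 45 0.2386813474997172 143.0
-0.309 53 0.23897194761412738 96.0
-0.303 57 0.24001871698906624 83.0
-0.297 53 0.24049374381922023 52.0
-0.291 55 0.24070722929237331 80.0
-0.285 54 0.22536404977419583 132.0
-0.279 47 0.19571907045586534 156.0
-0.273 45 0.19646668042051074 156.0
-0.267 47 0.1970740316421408 156.0
-0.261 43 0.19793700640831668 155.0
-0.255 38 0.19746072529827996 152.5
-0.249 0  
vial 15.09765625
tweezers 1.49609375
hex 56.671875
fitting 54.1171875
```

```bash
python3 -c "
from workcell import ctrl
print(ctrl.hand_in())"
```

```text
the job is handed in; nothing more can be done
None
```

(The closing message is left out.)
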